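# Snap the work torch into its charging dock and switch on

## Robot

A 7-joint arm with a two-finger parallel gripper is mounted at the origin on the work surface. World frame = base frame: x ahead of the robot, y to its left, z up, the work surface at z = 0. Lengths are in m, angles in rad, forces in N, time in s.
With the tool pointing down it reaches from about 0.4 to 0.85 m from the base axis. Payload 10.4 kg.
Tool frame: the origin (TCP) lies at the very end of the fingers, on their centre line; the grasp point (between the pads) lies 19 mm behind it; z points along the fingers, x is the direction in which the jaws open and shut, and the axes are right-handed (so a half turn about z gives the same grasp; the last joint's range is limited). The gripper opens to 87 mm and grips with 3 to 60 N. Pads are 19 mm wide; open, the fingers measure 117 mm over their backs; the gripper's body (75 mm by 190 mm) begins 51 mm behind the grasp point.
Start: joints at [1.3, 0.332, -0.065, 1.46, 0.022, 1.35, -0.088], TCP at [0.153, -0.606, 0.223] pointing down, gripper open.
Joint ranges: [-2.6, 2.6], [-0.5, 2.12], [-1.47, 1.34], [0.16, 2.42], [-1.27, 4.41], [0.06, 2.06], [-2.6, 2.6]. Speed limits (rad/s): [2.22, 2.22, 2.79, 2.79, 3.14, 3.14, 3.14].

## Interface

Orientations are given as a unit quaternion [x, y, z, w].
In Python, from bench import r gives the robot as it stands. The module is installed in compiled form; this text tells all that it offers.
- The arm moves only by the tool carry_out, never from a script. Its argument "commands" is a list that holds one entry, the list of rows, each a list of 7 numbers: the closure in counts, from 0 (fully open) to 255 (shut), then the shift along the tool's x, y, z in units of 25 mm (1.0 is 25 mm), then the turn, a rotation vector about the tool's x, y, z in units of 5 degrees (1.0 is 5 degrees). A call has 1 to 12 rows; each row is the pose to reach, as a shift and turn from the pose measured when the call began, along the tool's axes at that moment; what a row does not reach only later rows make up. A row lasts 1/8 s, in which the tool goes at most 62.5 mm and 10.7 degrees, less where a joint would pass 70% of its speed; a pose out of reach is approached as far as the arm can. A call with a gripper value outside its range is refused whole. The fingers move at their own pace and stop on an object; "grip_force" is the grip in N (left out, the last holds). Time passes only in rows, so rows that repeat a pose let the fingers close. It gives the time, the measured TCP pose, the force and the opening at its end, in the units of the state.
- r.read_state(): the state, without advancing time (a new reading comes with each control period).
- r.camera(name): name is "side" or "top" or "wrist"; returns the picture (400x640x3 uint8, blue, green, red); there is no depth.
- r.camera_info(name): a dict with "fx", "fy", "cx", "cy" (pixels), "origin" and "rotation" of the camera in the world. Camera axes: x right, y down, z forward; pixel columns grow to the right and rows downward; lengths in m; the calibration is good to about 2 mm. The wrist camera is an equidistant fisheye: a pixel r from the principal point sees the ray r / f radians off the axis. A picture is of the moment at which its call begins: read the wrist's pose just before it. camera_info takes no time and is no camera call; for the wrist camera it gives the pose at the moment of the call.
- r.close_job(): hands the job in, once; it reports no verdict.
The state is a dict: "time": time; "joint_positions": joint angles; "joint_vel": joint speeds; "joint_torque": joint torques, N m; "ee_pos": TCP position; "eef_rot": TCP orientation; "ft_force": force on the tool from outside, world axes, zero at the start; "torque": the same for the moment, N m; "width": finger opening in m.
Only numpy, scipy, OpenCV 4.12 (cv2) and the standard library are available. Lean on these libraries where they do the work, as an engineer would, in place of code of your own. Each camera call takes 0.05 s, during which the arm holds its last target.

## Task

Put the work torch on charge: push it into the slanted dock, short square tail cap over the sprung contact pad and long head at the other end, until both pairs of spring clips snap round the barrel and it sits fully home and square to the slanted plate; stop pushing once it has snapped in. Then let go of it and throw the dock's toggle switch fully over to its other side. Leave the other things on the bench where they are.

Things in the scene. Friction and masses are not known exactly. Their poses are not given: they have to be found in the camera images.
- torch: work torch, 0.25 kg, 174 mm long: round barrel 28 mm across (y -66 to +52 mm), black square head 36 x 36 mm (y +52 to +90) and short square tail cap 36 x 36 mm (y -84 to -66). Origin on the barrel's axis, 18 mm above the bench as it lies; +y runs along the axis to the head; z is up as it lies, square to the flats. Grasp across the barrel near y = 0, to fit between the clips
- torch_head (a point): point on the torch's axis in its head, 70 mm from the torch's origin along +y
- dock: fixed steel stand of the charging dock, base plate 150 x 305 mm, 12 mm thick; origin at bench level under the middle of the slanted plate; x points to the robot's right (give or take its yaw), y away from the robot, z up
- cradle: slanted 140 x 210 mm plate of the dock, 30 degrees from level, facing up and to the robot's left. Origin: where the torch's origin is when home, 36 mm out from the plate. z points straight out of the plate (push along -z), y along the seated torch to its head end, x up the slope; the home torch's axes match these. From y -31 to +31 mm nothing stands above the plate, so fingers have room
- clip_head (a point): clip nearer the head, on the seated torch's axis, cradle y = +38 mm. Each clip is 14 mm wide along y: two sprung steel jaws, lips 19 mm apart at rest, lip middles 11 mm and flared tops 21 mm above the axis; each jaw slides out up to 10 mm. The barrel first meets the lips with its axis 15 to 20 mm above home. Both clips together: see clip_tail
- clip_tail (a point): the like clip nearer the tail, cradle y = -38 mm. Pushing into both clips together rises to a peak of about 10 to 18 N, with the axis some 12 to 18 mm above home, then falls away within 10 mm; the jaws draw the barrel onto rigid plastic saddles, where pushing over 80 N would damage the dock
- dock_head (a point): where torch_head is when home: cradle y = +70 mm. A rigid block under the head has its top 19.5 mm below the axis, so the head's flat must lie square to the plate
- pad (a joint): sprung brass contact pad, 20 x 14 mm, under the tail cap's place (cradle y = -75 mm): 0 = standing out, about 0.005 m = pressed in by the torch when home (1.6 N); stop at 0.0065 m
- switch (a joint): toggle lever beside the tail end of the dock (the end nearer the robot), 60 mm long: near 0 = off, leaning to the robot's left; 1.0 rad = on, leaning right (dock +x). About 1.5 N at the ball moves it and it stays where it is left. Pivot at dock (-20, -150, 34) mm on a grey block 70 x 50 mm, top 37 mm above the bench
- switch_tip (a point): centre of the black ball, 26 mm across, on the end of the toggle lever, 60 mm from the pivot; about 88 mm above the bench when off
- screwdriver: bystander: screwdriver with black handle, 200 mm long, lying on the bench; leave alone
- tape: bystander: cardboard tape core, 90 mm across, 48 mm high; leave alone
- carton: bystander: small cardboard carton 90 x 70 x 60 mm; leave alone
- bin: bystander: open grey parts bin 160 x 120 x 70 mm; leave alone
Not all that is in view belongs to the job. Leave any red look-alike of the torch alone.

How it is judged:
On the way, in this order (a step that is already met when the one before it is completed fails the run):
1. torch snapped fully home in both clips, contact pad pressed, switch still off (z of torch in the frame of cradle below 0.003 m and z of torch_head in the frame of cradle below 0.004 m and distance between torch and cradle below 0.012 m and distance between torch_head and dock_head below 0.013 m and value of joint pad above 0.0035 m and value of joint switch below 0.5 rad), for 0.2 s.
2. switch thrown to on (value of joint switch above 0.85 rad), for 0.1 s.
At the end, for the whole second after the job is handed in: the torch is at rest in both clips: origin within 12 mm of its home point and no more than 3 mm proud of it, head point within 13 mm of its place and no more than 4 mm proud, flats square to the plate within 0.2 rad, contact pad pressed more than 3.5 mm; the switch is past 0.85 rad (z of torch in the frame of cradle below 0.003 m and z of torch_head in the frame of cradle below 0.004 m and distance between torch and cradle below 0.012 m and distance between torch_head and dock_head below 0.013 m and angle between the z axis of torch and the z axis of cradle, either way round below 0.2 rad and value of joint pad above 0.0035 m and value of joint switch above 0.85 rad and linear speed of torch below 0.02 m/s); the robot touches nothing.
It fails at once if the torch is rammed into the dock with more than 80 N (contact force between torch and dock above 80 N).
It fails at once if a bystander (screwdriver, tape roll, carton or bin) is shifted more than 30 mm (distance of any of screwdriver, tape, carton, bin from where it was at the start of the episode above 0.03 m).
It also fails if it takes over 48 s, if anything falls off the work surface, if the arm or the gripper's body presses on something with over 40 N, if the wrist force passes 120 N, or if a joint passes its speed limit or range.

## Working session

There is one attempt and no reset: what is moved stays moved. The work goes in short steps, Python scripts to look and compute and a tool call to move; the robot and the scene stay as the last step left them, time stands still between calls to the robot, and variables do not carry over. Pictures are saved under pics/ and viewed, and the job is handed in when it is done.

Besides the shell and the picture viewer there is one more tool, called by a JSON object that holds its "api" and its "payload". carry_out: Moves the arm, as the interface text tells. Its arguments: {"type":"object","properties":{"commands":{"type":"array"},"grip_force":{"type":"number"}},"required":["commands"]}

```bash
mkdir -p pics; ls
python3 - <<'E'
from bench import r
import cv2,numpy as np
s=r.read_state();print({k:np.round(v,3).tolist() for k,v in s.items()})
for n in("top","side","wrist"):
    i=r.camera_info(n);print(n,{k:np.round(v,4).tolist() for k,v in i.items() if not isinstance(v,str)})
    cv2.imwrite(f"pics/{n}0.png",r.camera(n))
E
```

```text
pics
{'time': 0.0, 'joint_positions': [1.3, 0.333, -0.065, 1.461, 0.022, 1.35, -0.088], 'joint_vel': [0.0, -0.0, 0.001, -0.0, -0.0, 0.001, -0.0], 'joint_torque': [-0.001, -62.325, 0.024, -38.99, -0.061, 0.04, 0.0], 'ee_pos': [0.153, -0.606, 0.222], 'eef_rot': [0.789, -0.614, -0.001, -0.0], 'ft_force': [-0.121, -0.092, -0.071], 'torque': [-0.021, -0.008, 0.028], 'width': 0.087}
top {'fx': 378.7384, 'fy': 378.7384, 'cx': 321.179, 'cy': 205.8944, 'origin': [0.5027, 0.0305, 1.2815], 'rotation': [0.7099, -0.7029, 0.0286, -0.0355]}
side {'fx': 376.6189, 'fy': 376.6189, 'cx': 307.1265, 'cy': 201.7453, 'origin': [0.4502, 0.7148, 0.8729], 'rotation': [-0.099, 0.9275, -0.3575, 0.0461]}
wrist {'fx': 309.7069, 'fy': 309.7069, 'cx': 322.5293, 'cy': 195.9472, 'origin': [0.2319, -0.5852, 0.3836], 'rotation': [0.7803, -0.6074, -0.0921, 0.1169]}
```

View pics/top0.png

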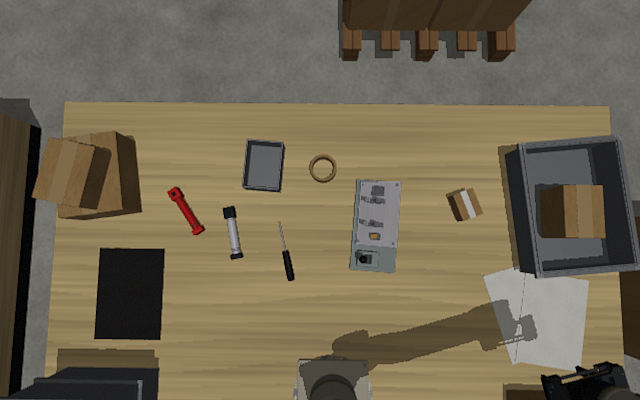

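View pics/side0.png

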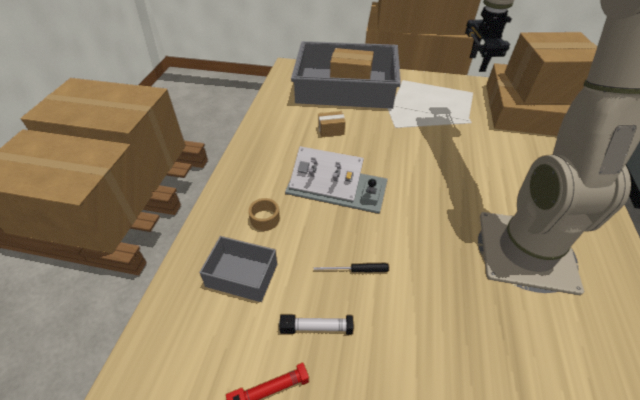

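View pics/wrist0.png

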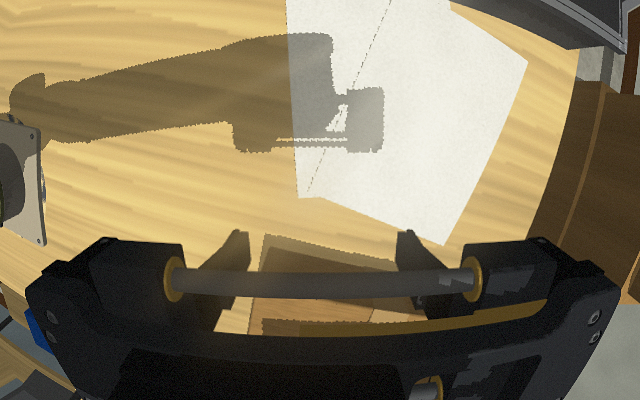

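```bash
cat > h.py <<'E'
import cv2,numpy as np
from scipy.spatial.transform import Rotation as R
from bench import r
def cam(n): 
    i=r.camera_info(n); return i
def ray(i,n,uv):
    uv=np.atleast_2d(np.asarray(uv,float)); x=(uv[:,0]-i['cx'])/i['fx']; y=(uv[:,1]-i['cy'])/i['fy']
    if n=="wrist":
        t=np.hypot(x,y); k=np.where(t>1e-9,np.sin(t)/np.maximum(t,1e-9),1); d=np.c_[x*k,y*k,np.cos(t)]
    else: d=np.c_[x,y,np.ones_like(x)]
    q=np.asarray(i['rotation']); Rm=R.from_quat(q).as_matrix() if q.size==4 else q
    d=d@Rm.T; return np.asarray(i['origin']),d/np.linalg.norm(d,axis=1)[:,None]
def onz(i,n,uv,z):
    o,d=ray(i,n,uv); return o+d*((z-o[2])/d[:,2])[:,None]
def proj(i,n,P):
    q=np.asarray(i['rotation']); Rm=R.from_quat(q).as_matrix() if q.size==4 else q
    c=(np.atleast_2d(P)-np.asarray(i['origin']))@Rm
    if n=="wrist":
        rr=np.hypot(c[:,0],c[:,1]); t=np.arctan2(rr,c[:,2]); k=t/np.maximum(rr,1e-9)
        return np.c_[i['cx']+i['fx']*c[:,0]*k,i['cy']+i['fy']*c[:,1]*k]
    return np.c_[i['cx']+i['fx']*c[:,0]/c[:,2],i['cy']+i['fy']*c[:,1]/c[:,2]]
def tri(obs): # [(o,d),...]
    A=np.zeros((3,3));b=np.zeros(3)
    for o,d in obs:
        M=np.eye(3)-np.outer(d,d);A+=M;b+=M@o
    return np.linalg.solve(A,b)
def st():
    s=r.read_state();print('t',round(s['time'],2),'p',np.round(s['ee_pos'],4),'q',np.round(s['eef_rot'],4),'F',np.round(s['ft_force'],1),'M',np.round(s['torque'],2),'w',round(s['width'],4),'j',np.round(s['joint_positions'],2));return s
def go(P,Rm):
    """rows units needed from present pose to world TCP P, rot Rm"""
    s=r.read_state();R0=R.from_quat(s['eef_rot']);d=R0.inv().apply(np.asarray(P)-s['ee_pos'])/.025
    w=(R0.inv()*R.from_matrix(Rm)).as_rotvec()/np.deg2rad(5);print('shift',np.round(d,3),'turn',np.round(w,3))
E
python3 - <<'E'
import cv2
a=cv2.imread('pics/top0.png');b=cv2.imread('pics/side0.png')
cv2.imwrite('pics/c1.png',cv2.resize(a[160:290,150:310],None,fx=5,fy=4.6 and 5,interpolation=cv2.INTER_CUBIC)[:600])
cv2.imwrite('pics/c2.png',cv2.resize(a[170:280,330:420],None,fx=5,fy=5,interpolation=cv2.INTER_CUBIC))
cv2.imwrite('pics/c3.png',cv2.resize(b[130:230,270:400],None,fx=6,fy=6,interpolation=cv2.INTER_CUBIC))
cv2.imwrite('pics/c4.png',cv2.resize(b[290:400,210:370],None,fx=5,fy=5,interpolation=cv2.INTER_CUBIC))
E
```

```text
(no output)
```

View pics/c1.png

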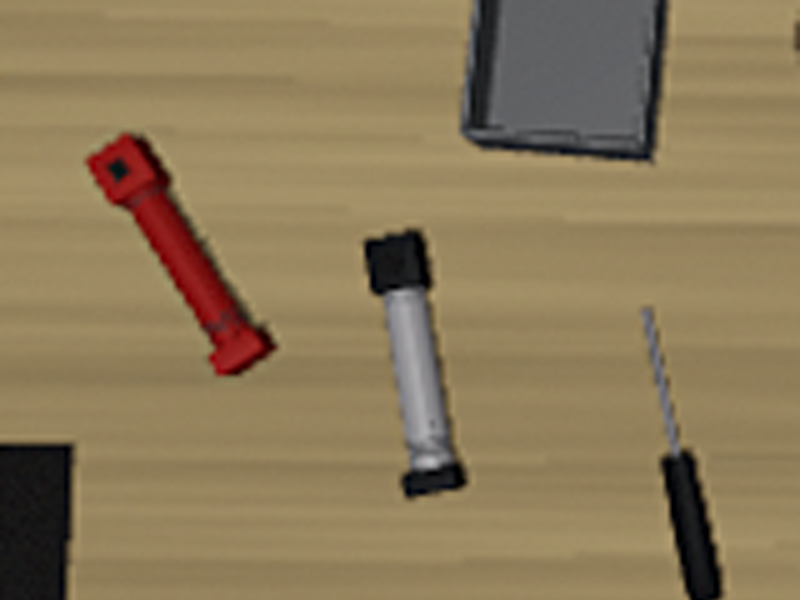

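View pics/c2.png

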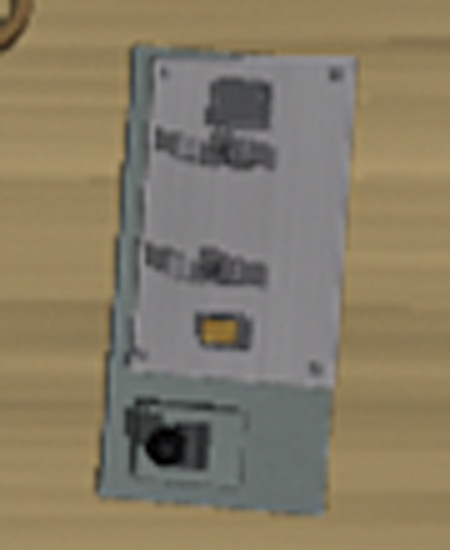

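View pics/c3.png

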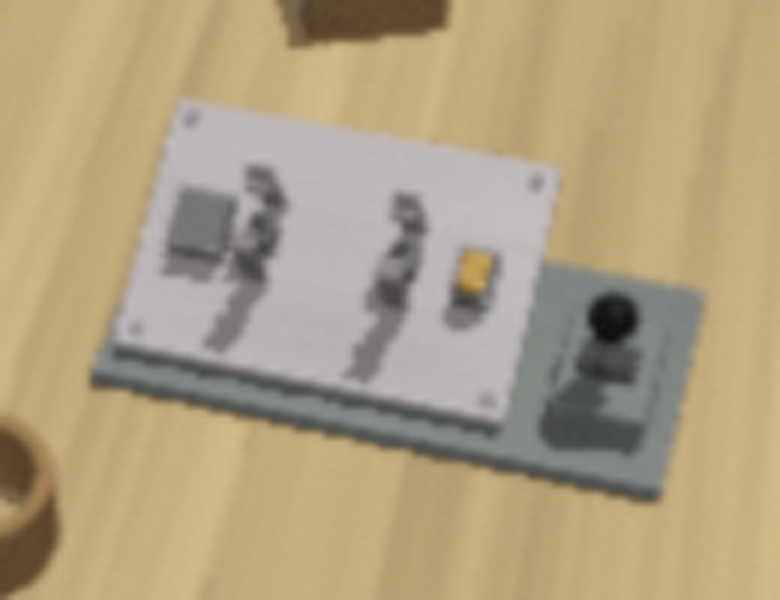

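View pics/c4.png

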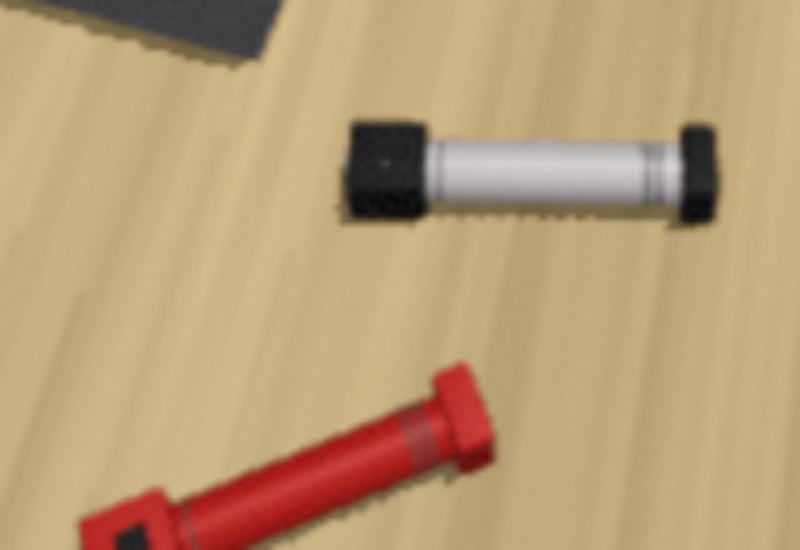

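```bash
cat > m0.py <<'E'
from h import *
def torchpose(n,img,roi):
    x0,y0,x1,y1=roi;i=cam(n)
    hsv=cv2.cvtColor(img,cv2.COLOR_BGR2HSV);m=np.zeros(img.shape[:2],np.uint8)
    sub=hsv[y0:y1,x0:x1];m[y0:y1,x0:x1]=((sub[...,1]<60)).astype(np.uint8)*255
    n_,l,s_,c=cv2.connectedComponentsWithStats(m);k=1+np.argmax(s_[1:,4]);
    ys,xs=np.nonzero(l==k);return c[k],s_[k],np.c_[xs,ys]
if __name__=="__main__":
    t=cv2.imread('pics/top0.png');s=cv2.imread('pics/side0.png')
    it,is_=cam('top'),cam('side')
    for n,im,roi,i in(('top',t,(215,195,250,270),it),('side',s,(265,305,365,345),is_)):
        g=cv2.cvtColor(im,cv2.COLOR_BGR2HSV)
        x0,y0,x1,y1=roi
        sub=g[y0:y1,x0:x1]
        white=(sub[...,1]<50)&(sub[...,2]>120); blk=(sub[...,2]<60)
        out=[]
        for nm,m in(('white',white),('blk',blk)):
            N,l,S,c=cv2.connectedComponentsWithStats(m.astype(np.uint8))
            for k in range(1,N):
                if S[k,4]>15:
                    p=c[k]+[x0,y0];print(n,nm,S[k,4],p.round(1),onz(i,n,p,.018).round(4))
    # dock corners
    T={'TL':(330+155/5,170+57/5),'TR':(330+355/5,170+57/5),'BR':(330+333/5,170+386/5)}
    S={'TL':(270+115/6,130+345/6),'TR':(270+181/6,130+98/6),'BR':(270+558/6,130+172/6),'BL':(270+498/6,130+425/6)}
    T['BL']=(330+132/5,170+372/5)
    T['pad']=(330+218/5,170+330/5);S['pad']=(270+475/6,130+272/6)
    T['ball']=(330+165/5,170+443/5);S['ball']=(270+612/6,130+316/6)
    for k in T:
        ob=[];
        for n,D,i in(('top',T,it),('side',S,is_)):
            o,d=ray(i,n,D[k]);ob.append((o,d[0]))
        p=tri(ob);res=[np.linalg.norm(np.cross(p-o,d)) for o,d in ob];print(k,p.round(4),np.round(res,4))
E
python3 m0.py
```

```text
top white 213 [232.2 233.4] [[0.5226 0.3393 0.018 ]]
top blk 131 [229.1 212.1] [[0.594 0.352 0.018]]
top blk 57 [236.5 255.4] [[0.45   0.3225 0.018 ]]
side white 612 [320.1 323.7] [[0.5162 0.3342 0.018 ]]
side blk 269 [286.8 324.1] [[0.593  0.3517 0.018 ]]
side blk 107 [349.2 325.1] [[0.4484 0.3231 0.018 ]]
TL [ 0.7011 -0.09    0.0165] [0.0008 0.0008]
TR [ 0.6909 -0.2098  0.0896] [0.0006 0.0006]
BR [ 0.484  -0.1949  0.0857] [0.0002 0.0002]
BL [ 0.4922 -0.0747  0.0162] [0.0017 0.0017]
pad [ 0.5175 -0.1247  0.0729] [0.0007 0.0007]
ball [ 0.4465 -0.0893  0.09  ] [0.001 0.001]
```

White torch (top px 233,233; black square head at 229,212, tail cap at 236,255) fits the description. The red one (185,212) is the look-alike, so I'll leave it. The dock triangulates well: the plate comes out about 207 x 140 mm at 30°.

```bash
cat >> h.py <<'E'
def Rg(yaw): # tool pointing down, tool y against torch y (head dir angle yaw)
    y=-np.array([np.cos(yaw),np.sin(yaw),0]);z=np.array([0,0,-1.]);return np.c_[np.cross(y,z),y,z]
E
python3 - <<'E'
from h import *
st(); R0=Rg(.203)
go([.45,-.15,.25],R0);go([.524,.338,.16],R0)
E
```

```text
t 0.15 p [ 0.1532 -0.6056  0.222 ] q [ 7.891e-01 -6.143e-01 -4.000e-04 -3.000e-04] F [-0.4  0.9  0.2] M [ 0.04 -0.01 -0.04] w 0.0871 j [ 1.3   0.33 -0.06  1.46  0.02  1.35 -0.09]
shift [-14.758 -15.979  -1.107] turn [0.001 0.012 0.513]
shift [-32.952 -23.636   2.512] turn [0.001 0.012 0.513]
```

{"api": "carry_out", "payload": {"commands": [[[0, -14.75, -16, -1.1, 0, 0, 0.5], [0, -14.75, -16, -1.1, 0, 0, 0.5], [0, -14.75, -16, -1.1, 0, 0, 0.5], [0, -14.75, -16, -1.1, 0, 0, 0.5], [0, -14.75, -16, -1.1, 0, 0, 0.5], [0, -14.75, -16, -1.1, 0, 0, 0.5], [0, -14.75, -16, -1.1, 0, 0, 0.5], [0, -14.75, -16, -1.1, 0, 0, 0.5], [0, -33, -23.6, 2.5, 0, 0, 0.5], [0, -33, -23.6, 2.5, 0, 0, 0.5], [0, -33, -23.6, 2.5, 0, 0, 0.5], [0, -33, -23.6, 2.5, 0, 0, 0.5]]]}}

```text
time: 1.65
ee_pos: [0.4706, 0.0568, 0.2072]
eef_rot: [0.775, -0.632, -0.0, -0.0]
ft_force: [1.2, -0.1, 0.1]
width: 0.0871
```

Run:
```python
from h import *
st(); R0=Rg(.203)
go([.524,.338,.16],R0)
```

```text
t 1.65 p [0.4706 0.0568 0.2072] q [ 7.753e-01 -6.316e-01 -1.000e-04 -3.000e-04] F [ 1.2 -0.1  0.1] M [-0.04 -0.08 -0.03] w 0.0871 j [ 0.54  0.06 -0.77  1.83  0.04  1.27 -1.61]
shift [-10.581  -4.365   1.893] turn [-0.004  0.005  0.008]
```

{"api": "carry_out", "payload": {"commands": [[[0, -10.6, -4.4, 1.9, 0, 0, 0], [0, -10.6, -4.4, 1.9, 0, 0, 0], [0, -10.6, -4.4, 1.9, 0, 0, 0], [0, -10.6, -4.4, 1.9, 0, 0, 0], [0, -10.6, -4.4, 1.9, 0, 0, 0], [0, -10.6, -4.4, 1.9, 0, 0, 0], [0, -10.6, -4.4, 1.9, 0, 0, 0], [0, -10.6, -4.4, 1.9, 0, 0, 0]]]}}

```text
time: 2.65
ee_pos: [0.5254, 0.3371, 0.1601]
eef_rot: [0.775, -0.632, 0.001, -0.0]
ft_force: [-0.5, -0.7, 0.7]
width: 0.0872
```

Run:
```python
from h import *
st(); R0=Rg(.203)
go([.524,.338,.003],R0)
i=cam('wrist');im=r.camera('wrist')
a=np.array([np.cos(.203),np.sin(.203),0]);o=np.array([.524,.338,.018])
for d in(-.084,-.066,0,.052,.09): 
    u=proj(i,'wrist',o+a*d)[0];print(d,u.round(1));cv2.circle(im,tuple(int(v) for v in u),3,(0,0,255),-1)
cv2.imwrite('pics/w1.png',im)
```

```text
t 2.65 p [0.5254 0.3371 0.1601] q [ 7.747e-01 -6.323e-01  5.000e-04 -2.000e-04] F [-0.5 -0.7  0.7] M [-0.03 -0.03  0.  ] w 0.0872 j [-0.01  0.51 -0.85  1.51  0.39  1.3  -2.27]
shift [-0.048  0.055  6.284] turn [-0.012 -0.006 -0.014]
-0.084 [322.3 258.8]
-0.066 [322.2 244.3]
0 [322.1 185.6]
0.052 [322.  134.5]
0.09 [322.   95.9]
```

View pics/w1.png

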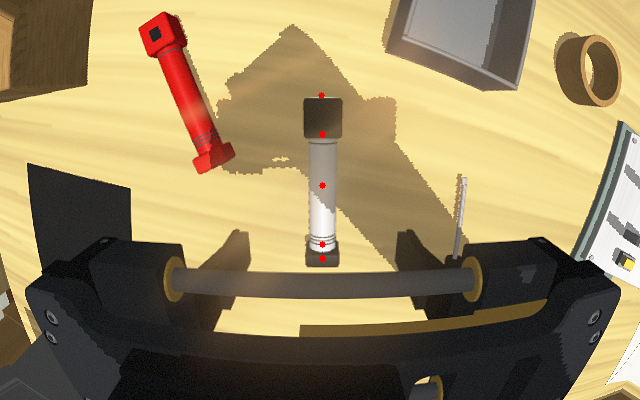

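Run:
```python
from h import *
i=cam('wrist');a=np.array([np.cos(.203),np.sin(.203),0]);n=np.array([-a[1],a[0],0]);o=np.array([.524,.338,.018])
im=cv2.imread('pics/w1.png');print(cv2.cvtColor(im,cv2.COLOR_BGR2GRAY)[[90,93,94,95,96,97,98,99,100,101,132,134,135,136,137,138,139,140,141,142,143],332], cv2.cvtColor(im,cv2.COLOR_BGR2GRAY)[244:272,332])
print(cv2.cvtColor(im,cv2.COLOR_BGR2GRAY)[115,298:348])
for uv,z in(((322,97.5),.036),((322,138.5),.036),((322,249.5),.036),((322,266),.036),((303,115),.036),((342.5,115),.036),((308.5,180),.018),((336.,180),.018)):
    p=onz(i,'wrist',uv,z)[0]-o;print(uv,(p@a).round(4),(p@n).round(4))
```

```text
[139 134 134 134 135 185  78  57  63  62  93  93  89  92  92 113 134 144
 143 123  95] [219 218 216 218 197 122  60  67  64  70  77  86  94  90  85  87  82  82
  79  81  79  76  64 175 230 225 223 228]
[135 137 138 137 130 105  47  46  51  53  49  49  48  51  52  54  48  52
  54  51  54  54  56  57  53  58  59  60  60  62  63  61  64  65  64  62
  70  69  70  73  77  77  75  72 116 135 142 140 142 142]
(322, 97.5) 0.0881 0.0
(322, 138.5) 0.0501 0.0001
(322, 249.5) -0.0632 0.0003
(322, 266) -0.0829 0.0003
(303, 115) 0.0721 0.0174
(342.5, 115) 0.072 -0.0187
(308.5, 180) 0.0059 0.0139
(336.0, 180) 0.0059 -0.014
```

Torch pose confirmed to about 1 mm in the wrist view (head edges at rows 97 and 138, tail at 266). Descending to grasp it.

{"api": "carry_out", "payload": {"commands": [[[0, 0, 0, 2.5, 0, 0, 0], [0, 0, 0, 4.5, 0, 0, 0], [0, 0, 0, 5.6, 0, 0, 0], [0, 0, 0, 6.25, 0, 0, 0], [0, 0, 0, 6.25, 0, 0, 0], [255, 0, 0, 6.25, 0, 0, 0], [255, 0, 0, 6.25, 0, 0, 0], [255, 0, 0, 6.25, 0, 0, 0], [255, 0, 0, 6.25, 0, 0, 0], [255, 0, 0, 6.25, 0, 0, 0]]], "grip_force": 50}}

```text
time: 3.95
ee_pos: [0.5256, 0.3372, 0.004]
eef_rot: [0.775, -0.632, 0.001, -0.0]
ft_force: [-1.0, -0.6, 0.5]
width: 0.0451
```

Run:
```python
from h import *
st()
```

```text
t 3.95 p [0.5256 0.3372 0.004 ] q [ 7.747e-01 -6.323e-01  5.000e-04 -3.000e-04] F [-1.  -0.6  0.5] M [ 0.05 -0.02 -0.03] w 0.0451 j [-0.07  0.67 -0.76  1.64  0.52  1.05 -2.36]
```

{"api": "carry_out", "payload": {"commands": [[[255, 0, 0, 0, 0, 0, 0], [255, 0, 0, 0, 0, 0, 0], [255, 0, 0, 0, 0, 0, 0], [255, 0, 0, 0, 0, 0, 0], [255, 0, 0, 0, 0, 0, 0], [255, 0, 0, -1, 0, 0, 0], [255, 0, 0, -3, 0, 0, 0], [255, 0, 0, -5, 0, 0, 0], [255, 0, 0, -7, 0, 0, 0], [255, 0, 0, -8, 0, 0, 0], [255, 0, 0, -8, 0, 0, 0]]]}}

```text
time: 5.32
ee_pos: [0.5259, 0.3377, 0.2054]
eef_rot: [0.775, -0.632, 0.001, -0.002]
ft_force: [0.0, 0.0, -4.1]
width: 0.027
```

Run:
```python
from h import *
s=st(); R0=Rg(.203)
i=cam('wrist');im=r.camera('wrist');cv2.imwrite('pics/w2.png',im)
# cradle estimate
C=np.array([.592,-.1425,.052]);yw=-.0727
dx=np.array([np.sin(yw),-np.cos(yw),0]);dy=np.array([np.cos(yw),np.sin(yw),0]);
cx=np.array([dx[0]*np.cos(np.pi/6),dx[1]*np.cos(np.pi/6),.5]);cz=np.cross(cx,dy);print(cx,cz)
Rc=np.c_[cx,-dy,-cz]
for h in(.15,.08): go(C+cz*(.036+h)-cz*.0,Rc)
```

```text
t 5.33 p [0.5259 0.3377 0.2054] q [ 0.7747 -0.6323  0.0011 -0.0016] F [ 0.   0.  -4.1] M [ 0.01 -0.05 -0.  ] w 0.027 j [-0.01  0.47 -0.87  1.45  0.36  1.38 -2.26]
[-0.0629046  -0.86373781  0.5       ] [0.03631799 0.49867926 0.8660254 ]
shift [15.746  0.221 -0.372] turn [-0.839  5.956  3.067]
shift [17.092  0.604  2.053] turn [-0.839  5.956  3.067]
```

View pics/w2.png

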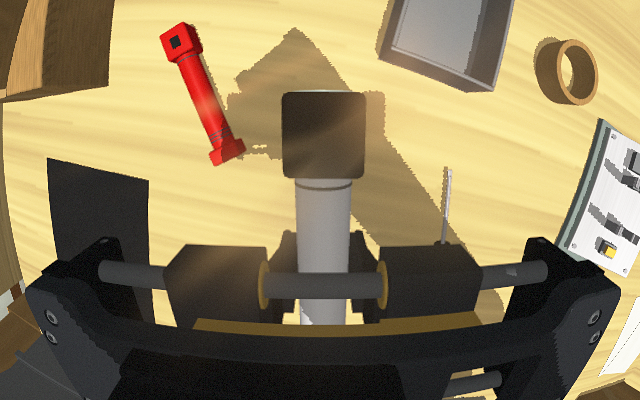

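{"api": "carry_out", "payload": {"commands": [[[255, 2, 0, -0.4, 0, 0, 0], [255, 4.5, 0.2, -0.4, -0.1, 0.7, 0.4], [255, 7, 0.2, -0.4, -0.2, 1.8, 0.9], [255, 9.5, 0.2, -0.4, -0.4, 3, 1.6], [255, 12, 0.2, -0.4, -0.6, 4.2, 2.2], [255, 14, 0.2, -0.4, -0.75, 5.3, 2.7], [255, 15.2, 0.2, -0.4, -0.84, 5.95, 3.07], [255, 15.7, 0.2, -0.4, -0.84, 5.95, 3.07], [255, 15.7, 0.2, -0.4, -0.84, 5.95, 3.07], [255, 15.7, 0.2, -0.4, -0.84, 5.95, 3.07]]]}}

```text
time: 6.62
ee_pos: [0.5989, -0.0473, 0.2137]
eef_rot: [-0.658, 0.707, -0.176, -0.189]
ft_force: [-0.9, 1.0, -3.1]
width: 0.0266
```

Run:
```python
from h import *
s=st()
for n in('wrist','side','top'):
    i=cam(n);im=r.camera(n)
    if n=='wrist': print(i)
    cv2.imwrite(f'pics/{n}3.png',im)
a=cv2.imread('pics/side3.png');cv2.imwrite('pics/s3c.png',cv2.resize(a[90:240,250:430],None,fx=4,fy=4,interpolation=cv2.INTER_CUBIC))
```

```text
t 6.62 p [ 0.5989 -0.0473  0.2137] q [-0.6584  0.7071 -0.1756 -0.1888] F [-0.9  1.  -3.1] M [ 0.9  -0.06 -0.02] w 0.0266 j [ 0.19  0.44 -0.62  1.51  0.7   1.56 -2.17]
{'fx': 309.70691628693146, 'fy': 309.70691628693146, 'cx': 322.5292846989172, 'cy': 195.9472355821404, 'origin': array([0.68561988, 0.02806127, 0.35383657]), 'rotation': array([-0.6228503 ,  0.72561741, -0.06805188, -0.28443947])}
```

View pics/wrist3.png

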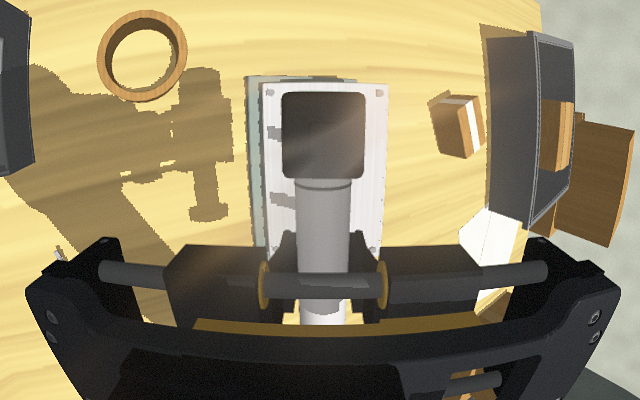

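View pics/s3c.png

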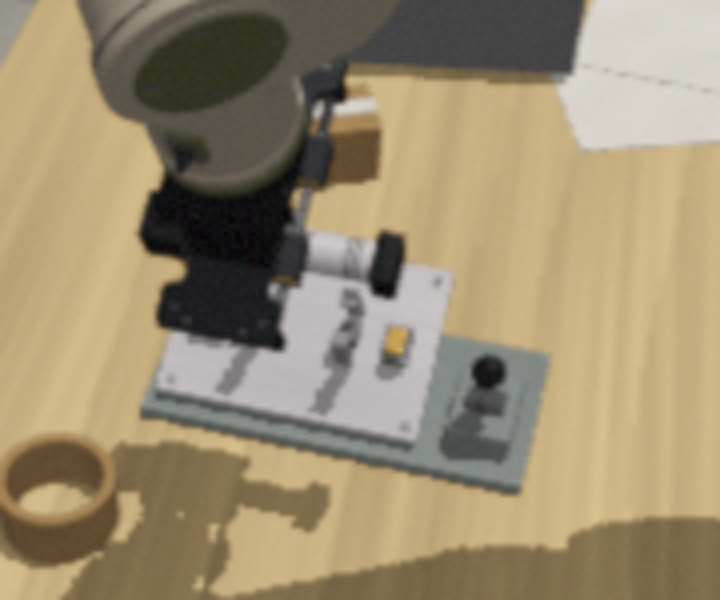

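```bash
cat >> h.py <<'E'
def cradle(yw=-.0727,C=(.592,-.1425,.052),tilt=np.pi/6):
    dx=np.array([np.sin(yw),-np.cos(yw),0]);dy=np.array([np.cos(yw),np.sin(yw),0])
    cx=dx*np.cos(tilt)+np.array([0,0,np.sin(tilt)]);cz=np.cross(cx,dy);return np.array(C),cx,dy,cz
E
python3 - <<'E'
from h import *
im=cv2.imread('pics/wrist3.png');cv2.imwrite('pics/w3c.png',cv2.resize(im[70:250,235:400],None,fx=3.3,fy=3.3,interpolation=cv2.INTER_CUBIC))
i=cam('wrist');C,cx,cy,cz=cradle()
s=r.read_state();Rt=R.from_quat(s['eef_rot']).as_matrix();print('tool err',(R.from_matrix(np.c_[cx,-cy,-cz]).inv()*R.from_matrix(Rt)).as_rotvec())
print('tcp in cradle',[(s['ee_pos']-C)@v for v in(cx,cy,cz)])
A=s['ee_pos']-Rt[:,2]*.014
for y in(.052,.09):
    for x in(-.018,.018): print('pred head top',x,y,proj(i,'wrist',A+Rt@np.array([x,-(y-.0015),-.018])).round(1))
def onp(uv):
    o,d=ray(i,'wrist',uv);p=o+d*(((C-o)@cz)/(d@cz))[:,None]-C;return np.round(np.c_[p@cx,p@cy],4)
print(onp([(263,85),(265,150),(267,220),(388.5,85),(386,150),(384,220),(325,84)]))
E
```

```text
tool err [ 0.00074674 -0.00123266 -0.00081824]
tcp in cradle [np.float64(-0.0014875110826656995), np.float64(0.00010952102493270042), np.float64(0.1878269210701394)]
pred head top -0.018 0.052 [[282.8 175. ]]
pred head top 0.018 0.052 [[365.8 175. ]]
pred head top -0.018 0.09 [[280.9  86.4]]
pred head top 0.018 0.09 [[367.7  86.5]]
[[-0.0695  0.1036]
 [-0.069   0.0288]
 [-0.0709 -0.0575]
 [ 0.0714  0.104 ]
 [ 0.0705  0.029 ]
 [ 0.0729 -0.0574]
 [ 0.      0.1032]]
```

View pics/w3c.png

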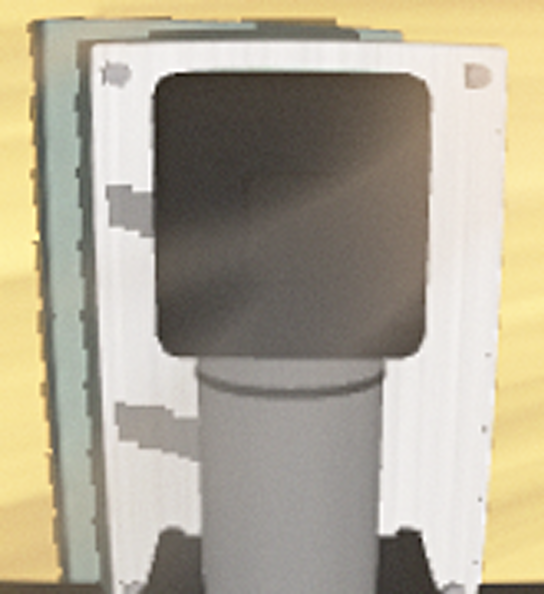

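{"api": "carry_out", "payload": {"commands": [[[255, 0.08, -0.05, 2, 0, 0, 0], [255, 0.08, -0.05, 3.8, 0, 0, 0], [255, 0.08, -0.05, 5, 0, 0, 0], [255, 0.08, -0.05, 5.6, 0, 0, 0], [255, 0.08, -0.05, 5.6, 0, 0, 0], [255, 0.08, -0.05, 5.6, 0, 0, 0]]]}}

```text
time: 7.52
ee_pos: [0.5957, -0.1181, 0.0946]
eef_rot: [-0.658, 0.707, -0.176, -0.188]
ft_force: [0.2, 1.0, 0.7]
width: 0.0264
```

```bash
cat > m4.py <<'E'
from h import *
import sys
s=st();C,cx,cy,cz=cradle();Rt=R.from_quat(s['eef_rot']).as_matrix()
print('tool err',(R.from_matrix(np.c_[cx,-cy,-cz]).inv()*R.from_matrix(Rt)).as_rotvec().round(4))
print('tcp in cradle',[round((s['ee_pos']-C)@v,4) for v in(cx,cy,cz)],'F',[round(s['ft_force']@v,1) for v in(cx,cy,cz)])
k=sys.argv[1]
if len(sys.argv)>2:
    ims=[]
    for n in('wrist','side'):
        im=r.camera(n);cv2.imwrite(f'pics/{n}{k}.png',im)
    cv2.imwrite(f'pics/s{k}c.png',cv2.resize(im[110:240,270:400],None,fx=4.6,fy=4.6,interpolation=cv2.INTER_CUBIC))
E
python3 m4.py 4 y
```

```text
t 7.53 p [ 0.5957 -0.1181  0.0946] q [-0.6584  0.7071 -0.1764 -0.1883] F [0.2 1.  0.7] M [ 0.88  0.07 -0.04] w 0.0264 j [ 0.27  0.52 -0.56  1.66  0.79  1.33 -2.21]
tool err [ 0.0022 -0.0017 -0.0009]
tcp in cradle [np.float64(0.0), np.float64(0.002), np.float64(0.0492)] F [np.float64(-0.6), np.float64(0.1), np.float64(1.1)]
```

View pics/wrist4.png

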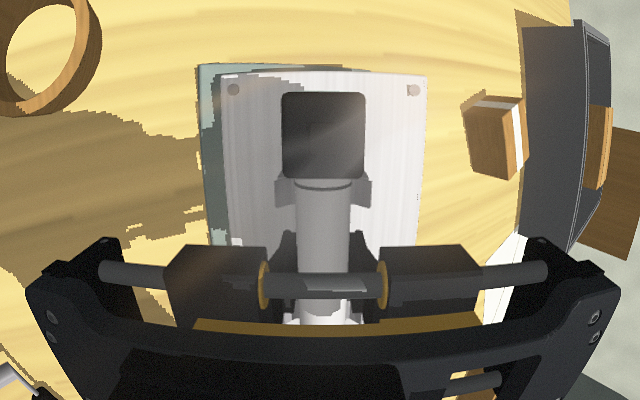

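View pics/s4c.png

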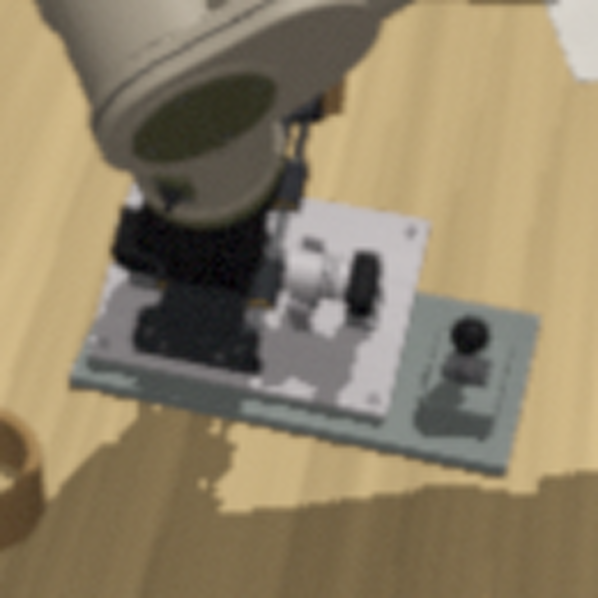

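Torch is centred between the head clip's jaws (275–371 px against barrel centre 322). Pushing in gradually.

{"api": "carry_out", "payload": {"commands": [[[255, 0, 0, 0.2, 0, 0, 0], [255, 0, 0, 0.4, 0, 0, 0], [255, 0, 0, 0.5, 0, 0, 0]]], "grip_force": 60}}

```text
time: 8.0
ee_pos: [0.5966, -0.1235, 0.0851]
eef_rot: [-0.659, 0.707, -0.177, -0.187]
ft_force: [1.3, 1.9, 1.2]
width: 0.0266
```

```bash
python3 m4.py 5
```

```text
t 8.0 p [ 0.5966 -0.1235  0.0851] q [-0.6586  0.7069 -0.1775 -0.187 ] F [1.3 1.9 1.2] M [ 0.74 -0.21  0.09] w 0.0266 j [ 0.28  0.53 -0.56  1.67  0.8   1.31 -2.21]
tool err [ 0.0056 -0.0021 -0.0005]
tcp in cradle [np.float64(-0.0001), np.float64(0.0032), np.float64(0.0383)] F [np.float64(-1.1), np.float64(1.1), np.float64(2.0)]
```

{"api": "carry_out", "payload": {"commands": [[[255, 0, 0.05, 0.15, 0, 0, 0], [255, 0, 0.05, 0.25, 0, 0, 0]]]}}

```text
time: 8.25
ee_pos: [0.5947, -0.127, 0.0792]
eef_rot: [-0.659, 0.707, -0.177, -0.187]
ft_force: [-0.1, -0.8, -4.2]
width: 0.0269
```

```bash
python3 m4.py 5
```

```text
t 8.25 p [ 0.5947 -0.127   0.0792] q [-0.6585  0.707  -0.1772 -0.1874] F [-0.1 -0.8 -4.2] M [ 0.87 -0.17  0.01] w 0.0269 j [ 0.28  0.53 -0.55  1.68  0.8   1.3  -2.22]
tool err [ 0.0047 -0.0019 -0.0006]
tcp in cradle [np.float64(0.0), np.float64(0.0016), np.float64(0.0314)] F [np.float64(-1.4), np.float64(-0.1), np.float64(-4.1)]
```

{"api": "carry_out", "payload": {"commands": [[[255, 0, 0, 0.12, 0, 0, 0], [255, 0, 0, 0.22, 0, 0, 0]]]}}

```text
time: 8.5
ee_pos: [0.5946, -0.1283, 0.0769]
eef_rot: [-0.658, 0.707, -0.178, -0.188]
ft_force: [-16.7, 14.2, 36.2]
width: 0.0269
```

```bash
python3 m4.py 6
```

```text
t 8.5 p [ 0.5946 -0.1283  0.0769] q [-0.6585  0.7068 -0.1777 -0.1876] F [-16.7  14.2  36.2] M [-0.55  3.27 -1.84] w 0.0269 j [ 0.28  0.53 -0.55  1.68  0.81  1.29 -2.22]
tool err [ 0.0052 -0.0009 -0.0005]
tcp in cradle [np.float64(0.0), np.float64(0.0015), np.float64(0.0288)] F [np.float64(6.9), np.float64(-17.7), np.float64(37.8)]
```

{"api": "carry_out", "payload": {"commands": [[[255, 0, 0, -0.1, 0, 0, 0], [255, 0, 0, -0.1, 0, 0, 0]]]}}

```text
time: 8.75
ee_pos: [0.5937, -0.1276, 0.0783]
eef_rot: [-0.658, 0.707, -0.177, -0.188]
ft_force: [-1.8, -1.4, -5.1]
width: 0.0268
```

```bash
python3 m4.py 6 y
python3 - <<'E'
import cv2
im=cv2.imread('pics/wrist6.png');cv2.imwrite('pics/w6c.png',cv2.resize(im[50:330,180:460],None,fx=2.1,fy=2.1,interpolation=cv2.INTER_CUBIC))
E
```

```text
t 8.75 p [ 0.5937 -0.1276  0.0783] q [-0.6583  0.7069 -0.1771 -0.1885] F [-1.8 -1.4 -5.1] M [ 0.79  0.33 -0.21] w 0.0268 j [ 0.28  0.53 -0.55  1.68  0.8   1.3  -2.22]
tool err [ 0.003  -0.0004 -0.0007]
tcp in cradle [np.float64(0.0002), np.float64(0.0006), np.float64(0.0302)] F [np.float64(-1.2), np.float64(-1.7), np.float64(-5.2)]
```

View pics/w6c.png

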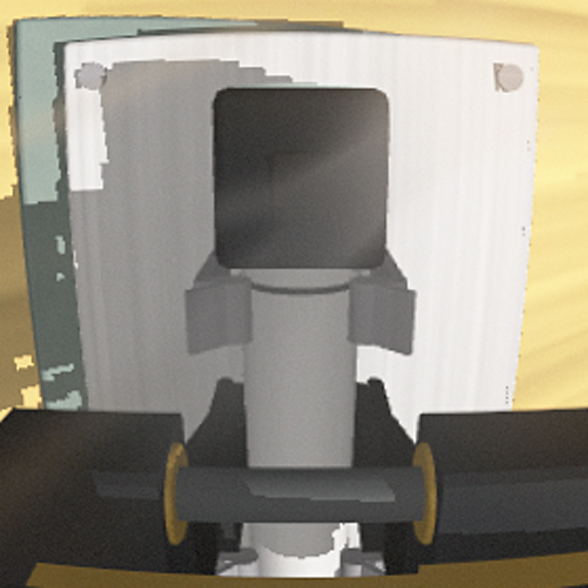

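View pics/s6c.png

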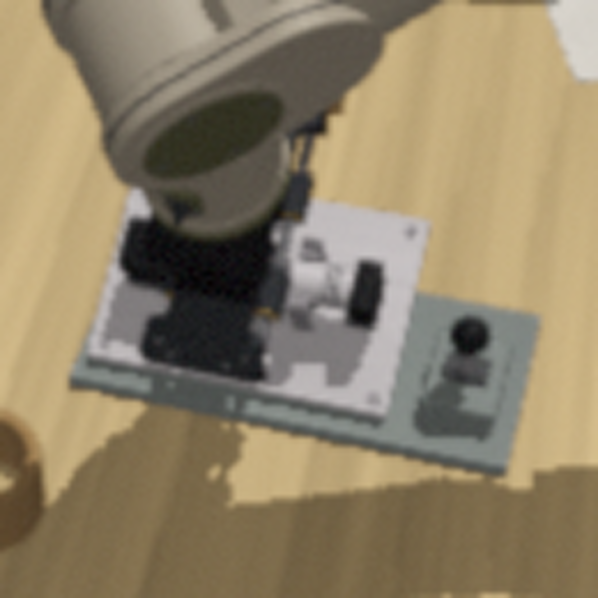

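Run:
```python
from h import *
i=cam('wrist');s=r.read_state();Rt=R.from_quat(s['eef_rot']).as_matrix();C,cx,cy,cz=cradle()
def onp(uv,h):
    P=C+cz*h;o,d=ray(i,'wrist',uv);p=o+d*(((P-o)@cz)/(d@cz))[:,None]-C;return np.round(np.c_[p@cx,p@cy],4)
px=lambda a:[(180+x/2.1,50+y/2.1) for x,y in a]
pts=px([(65,44),(538,46),(87,400),(514,400)])
for h in(-.006,-.003,0,.003,.006,): print(h,onp(pts,h).tolist())
# lips & clip tops at assumed heights 36+11, 36+21
for h in(.03,.036): print(h,'lips',onp(px([(249,315),(350,315)]),h+.011).tolist(),'tops',onp(px([(187,320),(415,320)]),h+.021).tolist())
A=s['ee_pos']-Rt[:,2]*.014
print('head pred',[proj(i,'wrist',A+Rt@np.array([x,-(y-.0030),-.018]))[0].round(1).tolist() for y in(.052,.09) for x in(-.018,.018)])
```

```text
-0.006 [[-0.0738, 0.1062], [0.0738, 0.1057], [-0.075, -0.0136], [0.0743, -0.0135]]
-0.003 [[-0.0727, 0.1059], [0.0727, 0.1054], [-0.0738, -0.0121], [0.0732, -0.0121]]
0 [[-0.0716, 0.1055], [0.0715, 0.105], [-0.0727, -0.0107], [0.0721, -0.0106]]
0.003 [[-0.0705, 0.1051], [0.0704, 0.1046], [-0.0716, -0.0093], [0.071, -0.0092]]
0.006 [[-0.0694, 0.1047], [0.0693, 0.1043], [-0.0705, -0.0078], [0.0698, -0.0078]]
0.03 lips [[-0.013, 0.0328], [0.0118, 0.0328]] tops [[-0.0266, 0.0348], [0.0261, 0.0348]]
0.036 lips [[-0.0125, 0.0347], [0.0113, 0.0347]] tops [[-0.0255, 0.0367], [0.025, 0.0368]]
head pred [[282.9, 178.4], [365.6, 178.3], [280.9, 89.9], [367.7, 90.0]]
```

Plate width in the wrist view puts the plate about 4.5 mm higher than my first estimate. The 38 N stop was therefore the saddles, with the barrel already past the lips. I'll press lightly, then open.

{"api": "carry_out", "payload": {"commands": [[[255, 0, 0, 0.04, 0, 0, 0], [255, 0, 0, 0.04, 0, 0, 0], [255, 0, 0, 0.04, 0, 0, 0]]]}}

```text
time: 9.22
ee_pos: [0.5937, -0.1281, 0.0773]
eef_rot: [-0.658, 0.707, -0.177, -0.188]
ft_force: [-1.2, -1.0, -3.5]
width: 0.0268
```

```bash
python3 m4.py 7
```

```text
t 9.22 p [ 0.5937 -0.1281  0.0773] q [-0.6583  0.7069 -0.177  -0.1885] F [-1.2 -1.  -3.5] M [ 0.82  0.24 -0.15] w 0.0268 j [ 0.28  0.53 -0.55  1.68  0.81  1.3  -2.22]
tool err [ 0.0029 -0.0005 -0.0008]
tcp in cradle [np.float64(0.0001), np.float64(0.0006), np.float64(0.0292)] F [np.float64(-0.8), np.float64(-1.1), np.float64(-3.6)]
```

{"api": "carry_out", "payload": {"commands": [[[255, 0, 0, 0.03, 0, 0, 0], [255, 0, 0, 0.06, 0, 0, 0], [255, 0, 0, 0.06, 0, 0, 0]]]}}

```text
time: 9.6
ee_pos: [0.5937, -0.1281, 0.0772]
eef_rot: [-0.658, 0.707, -0.177, -0.188]
ft_force: [-7.1, 3.9, 7.7]
width: 0.0268
```

```bash
python3 m4.py 7
```

```text
t 9.6 p [ 0.5937 -0.1281  0.0772] q [-0.6583  0.7069 -0.1773 -0.1884] F [-7.1  3.9  7.7] M [ 0.32  1.33 -0.8 ] w 0.0268 j [ 0.28  0.53 -0.55  1.68  0.81  1.3  -2.22]
tool err [ 0.0035 -0.0002 -0.0007]
tcp in cradle [np.float64(0.0001), np.float64(0.0007), np.float64(0.0291)] F [np.float64(1.0), np.float64(-7.4), np.float64(8.3)]
```

{"api": "carry_out", "payload": {"commands": [[[60, 0, 0, 0, 0, 0, 0], [60, 0, 0, 0, 0, 0, 0], [60, 0, 0, 0, 0, 0, 0], [60, 0, 0, 0, 0, 0, 0], [60, 0, 0, 0, 0, 0, 0], [60, 0, 0, 0, 0, 0, 0]]]}}

```text
time: 10.35
ee_pos: [0.5938, -0.1281, 0.0772]
eef_rot: [-0.658, 0.707, -0.177, -0.188]
ft_force: [0.7, 0.7, -0.2]
width: 0.066
```

```bash
python3 m4.py 8 y;python3 - <<'E'
import cv2
im=cv2.imread('pics/wrist8.png');cv2.imwrite('pics/w8c.png',cv2.resize(im[50:330,180:460],None,fx=2.1,fy=2.1,interpolation=cv2.INTER_CUBIC))
E
```

```text
t 10.35 p [ 0.5938 -0.1281  0.0772] q [-0.6583  0.7068 -0.1774 -0.1884] F [ 0.7  0.7 -0.2] M [0.62 0.02 0.03] w 0.066 j [ 0.28  0.53 -0.55  1.68  0.81  1.3  -2.22]
tool err [ 0.0036 -0.0002 -0.0007]
tcp in cradle [np.float64(0.0001), np.float64(0.0007), np.float64(0.0291)] F [np.float64(-0.8), np.float64(0.6), np.float64(0.2)]
```

View pics/w8c.png

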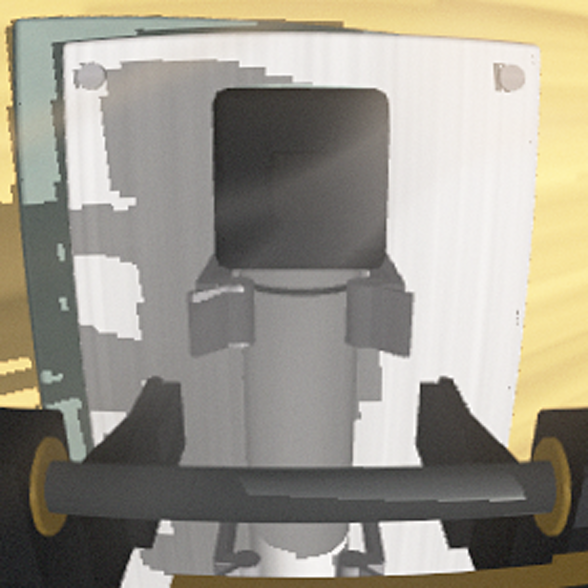

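View pics/s8c.png

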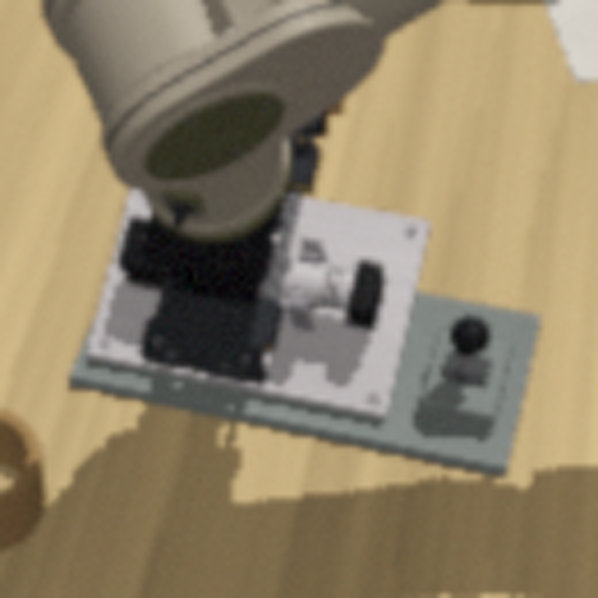

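{"api": "carry_out", "payload": {"commands": [[[0, 0, 0, -1, 0, 0, 0], [0, 0, 0, -3, 0, 0, 0], [0, 0, 0, -5, 0, 0, 0], [0, 0, 1, -6, 0, 0, 0], [0, 0, 2, -6, 0, 0, 0], [0, 0, 2, -6, 0, 0, 0], [0, 0, 2, -6, 0, 0, 0]]]}}

```text
time: 11.32
ee_pos: [0.5492, -0.0503, 0.207]
eef_rot: [-0.658, 0.707, -0.177, -0.188]
ft_force: [0.5, 0.6, 1.2]
width: 0.0874
```

```bash
python3 m4.py 9 y;python3 - <<'E'
import cv2
im=cv2.imread('pics/wrist9.png');cv2.imwrite('pics/w9c.png',cv2.resize(im[50:290,200:440],None,fx=2.5,fy=2.5,interpolation=cv2.INTER_CUBIC))
E
```

```text
t 11.32 p [ 0.5492 -0.0503  0.207 ] q [-0.6581  0.707  -0.1775 -0.1884] F [0.5 0.6 1.2] M [ 0.65  0.04 -0.  ] w 0.0874 j [ 0.23  0.33 -0.64  1.65  0.66  1.51 -2.19]
tool err [ 0.0036  0.     -0.0002]
tcp in cradle [np.float64(0.0005), np.float64(-0.0494), np.float64(0.1787)] F [np.float64(0.0), np.float64(0.4), np.float64(1.3)]
```

View pics/w9c.png

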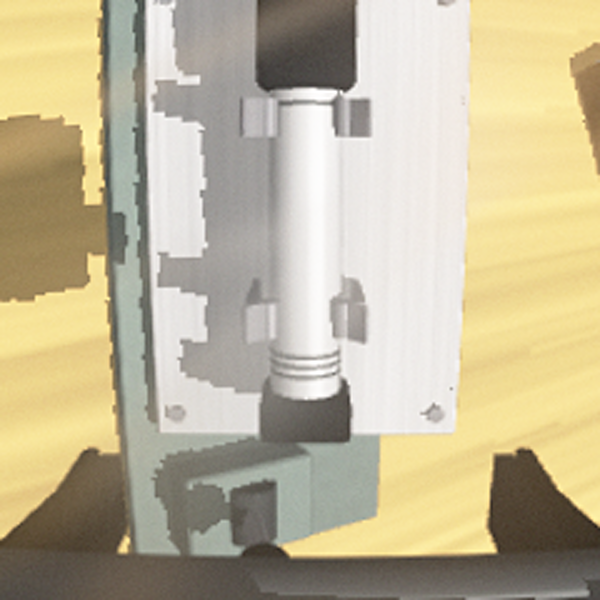

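View pics/s9c.png

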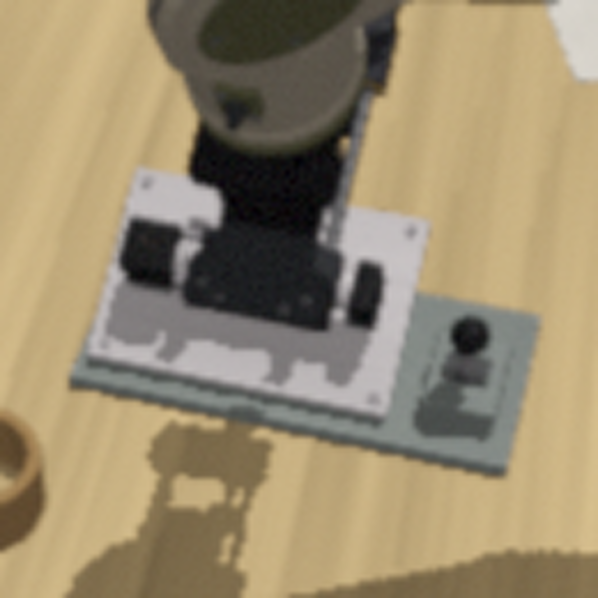

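```bash
python3 - <<'E'
from h import *
i=cam('wrist');C,cx,cy,cz=cradle()
def onp(uv,h):
    P=C+cz*h;o,d=ray(i,'wrist',uv);p=o+d*(((P-o)@cz)/(d@cz))[:,None]-C;return np.round(np.c_[p@cx,p@cy],4).tolist()
px=lambda a:[(200+x/2.5,50+y/2.5) for x,y in a]
for h in(0,.0045): print('plate',h,onp(px([(145,60),(471,60),(160,432),(455,432)]),h))
for h0 in(0,.0045):
  f=h0+.036
  print('clip tops (h+21)',onp(px([(240,97),(371,97),(240,137),(371,137),(247,341),(367,341),(246,303),(368,303)]),f+.021))
  print('lip inner (h+11)',onp(px([(276,117),(337,117),(274,322),(335,322)]),f+.011))
  print('head top near edge (h+18)',onp(px([(258,84),(356,84)]),f+.018), 'tail',onp(px([(262,396),(350,396),(262,440),(350,440)]),f+.018),'barrel sides',onp(px([(276,200),(338,200)]),f))
E
python3 - <<'E'
import cv2
im=cv2.imread('pics/wrist9.png');cv2.imwrite('pics/w9d.png',cv2.resize(im[155:235,285:365],None,fx=7,fy=7,interpolation=cv2.INTER_CUBIC))
cv2.imwrite('pics/w9e.png',cv2.resize(im[40:140,270:370],None,fx=5.9,fy=5.9,interpolation=cv2.INTER_CUBIC))
E
```

```text
plate 0 [[-0.0712, 0.0666], [0.0713, 0.0666], [-0.071, -0.1064], [0.0706, -0.1064]]
plate 0.0045 [[-0.0703, 0.0661], [0.0703, 0.0661], [-0.07, -0.1046], [0.0697, -0.1046]]
clip tops (h+21) [[-0.0246, 0.0456], [0.0227, 0.0456], [-0.0247, 0.0309], [0.0228, 0.0309], [-0.0232, -0.0459], [0.0224, -0.0459], [-0.0233, -0.0311], [0.0225, -0.0311]]
lip inner (h+11) [[-0.012, 0.0383], [0.0108, 0.0383], [-0.0133, -0.0409], [0.0105, -0.0409]]
head top near edge (h+18) [[-0.0182, 0.0505], [0.0174, 0.0505]] tail [[-0.0181, -0.069], [0.0165, -0.069], [-0.0184, -0.0878], [0.0168, -0.0877]] barrel sides [[-0.0126, 0.0059], [0.0117, 0.0059]]
clip tops (h+21) [[-0.0242, 0.0454], [0.0223, 0.0454], [-0.0243, 0.0309], [0.0224, 0.0309], [-0.0229, -0.0446], [0.0221, -0.0446], [-0.023, -0.0301], [0.0221, -0.0301]]
lip inner (h+11) [[-0.0118, 0.0382], [0.0106, 0.0382], [-0.0131, -0.0398], [0.0104, -0.0398]]
head top near edge (h+18) [[-0.0179, 0.0502], [0.0171, 0.0502]] tail [[-0.0178, -0.0675], [0.0162, -0.0675], [-0.0182, -0.0859], [0.0166, -0.0859]] barrel sides [[-0.0124, 0.0062], [0.0116, 0.0062]]
```

View pics/w9d.png

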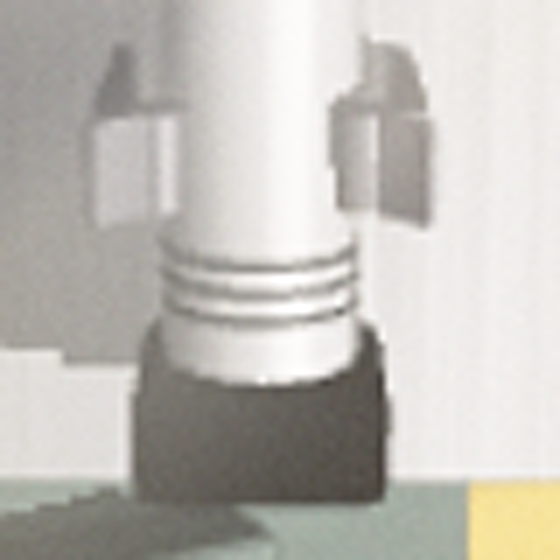

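View pics/w9e.png

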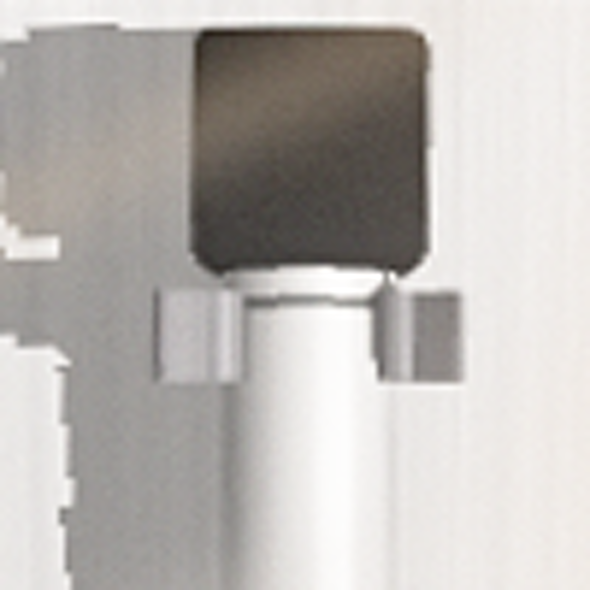

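{"api": "carry_out", "payload": {"commands": [[[255, 0, -1, 1, 0, 0, 0], [255, 0, -2, 2, 0, 0, 0], [255, -0.04, -2, 2, 0, 0, 0], [255, -0.04, -2, 2, 0, 0, 0], [255, -0.04, -2, 2, 0, 0, 0], [255, -0.04, -2, 3, 0, 0, 0], [255, -0.04, -2, 4.2, 0, 0, 0], [255, -0.04, -2, 4.6, 0, 0, 0], [255, -0.04, -2, 4.6, 0, 0, 0], [255, -0.04, -2, 4.6, 0, 0, 0]]]}}

```text
time: 12.68
ee_pos: [0.596, -0.1093, 0.1079]
eef_rot: [-0.658, 0.707, -0.178, -0.188]
ft_force: [0.3, -0.7, -0.2]
width: 0.0018
```

```bash
python3 m4.py 10
```

```text
t 12.68 p [ 0.596  -0.1093  0.1079] q [-0.6584  0.707  -0.1777 -0.1877] F [ 0.3 -0.7 -0.2] M [ 0.64 -0.03 -0.  ] w 0.0018 j [ 0.26  0.5  -0.57  1.65  0.78  1.35 -2.21]
tool err [ 0.0049 -0.0009 -0.0002]
tcp in cradle [np.float64(-0.001), np.float64(0.0016), np.float64(0.0651)] F [np.float64(0.5), np.float64(0.4), np.float64(-0.5)]
```

{"api": "carry_out", "payload": {"commands": [[[255, 0.02, 0.06, 0.16, 0, 0, 0], [255, 0.02, 0.06, 0.28, 0, 0, 0], [255, 0.02, 0.06, 0.28, 0, 0, 0]]]}}

```text
time: 13.05
ee_pos: [0.5941, -0.1132, 0.1019]
eef_rot: [-0.658, 0.707, -0.178, -0.188]
ft_force: [0.1, -0.3, -0.8]
width: 0.0005
```

```bash
python3 m4.py 10
```

```text
t 13.05 p [ 0.5941 -0.1132  0.1019] q [-0.6583  0.707  -0.1776 -0.1878] F [ 0.1 -0.3 -0.8] M [0.63 0.01 0.04] w 0.0005 j [ 0.27  0.51 -0.57  1.66  0.78  1.34 -2.21]
tool err [ 0.0046 -0.0007 -0.0003]
tcp in cradle [np.float64(-0.0005), np.float64(-0.0), np.float64(0.0579)] F [np.float64(-0.1), np.float64(0.1), np.float64(-0.8)]
```

{"api": "carry_out", "payload": {"commands": [[[255, 0, 0, 0.06, 0, 0, 0], [255, 0, 0, 0.06, 0, 0, 0]]]}}

```text
time: 13.3
ee_pos: [0.5943, -0.1132, 0.1015]
eef_rot: [-0.658, 0.707, -0.178, -0.188]
ft_force: [-2.4, 3.6, 7.2]
width: 0.0004
```

```bash
python3 m4.py 10
```

```text
t 13.3 p [ 0.5943 -0.1132  0.1015] q [-0.6585  0.7068 -0.1778 -0.1875] F [-2.4  3.6  7.2] M [ 0.41  0.62 -0.36] w 0.0004 j [ 0.27  0.51 -0.57  1.66  0.78  1.34 -2.21]
tool err [ 0.0053 -0.0008 -0.0004]
tcp in cradle [np.float64(-0.0007), np.float64(0.0001), np.float64(0.0576)] F [np.float64(0.6), np.float64(-2.7), np.float64(8.0)]
```

{"api": "carry_out", "payload": {"commands": [[[255, 0, 0, 0.04, 0, 0, 0], [255, 0, 0, 0.06, 0, 0, 0]]]}}

```text
time: 13.55
ee_pos: [0.5943, -0.1132, 0.1014]
eef_rot: [-0.658, 0.707, -0.178, -0.187]
ft_force: [-5.0, 5.4, 12.0]
width: 0.0006
```

```bash
python3 m4.py 10
```

```text
t 13.55 p [ 0.5943 -0.1132  0.1014] q [-0.6585  0.7068 -0.1781 -0.1874] F [-5.   5.4 12. ] M [ 0.18  1.19 -0.62] w 0.0006 j [ 0.27  0.51 -0.57  1.66  0.78  1.34 -2.21]
tool err [ 0.0059 -0.0006 -0.0003]
tcp in cradle [np.float64(-0.0007), np.float64(0.0002), np.float64(0.0575)] F [np.float64(1.6), np.float64(-5.4), np.float64(12.9)]
```

{"api": "carry_out", "payload": {"commands": [[[255, 0, 0, 0.06, 0, 0, 0], [255, 0, 0, 0.12, 0, 0, 0], [255, 0, 0, 0.12, 0, 0, 0]]]}}

```text
time: 13.92
ee_pos: [0.5944, -0.113, 0.1011]
eef_rot: [-0.659, 0.707, -0.179, -0.187]
ft_force: [-9.3, 8.1, 19.7]
width: 0.0004
```

```bash
python3 m4.py 10
```

```text
t 13.93 p [ 0.5944 -0.113   0.1011] q [-0.6586  0.7066 -0.1786 -0.187 ] F [-9.3  8.1 19.7] M [ 0.01  2.04 -1.21] w 0.0004 j [ 0.27  0.51 -0.57  1.66  0.78  1.34 -2.21]
tool err [ 0.0072 -0.0004 -0.0005]
tcp in cradle [np.float64(-0.0011), np.float64(0.0003), np.float64(0.0573)] F [np.float64(3.4), np.float64(-9.9), np.float64(20.7)]
```

{"api": "carry_out", "payload": {"commands": [[[255, 0, 0, -1, 0, 0, 0], [255, 0, 0.5, -3, 0, 0, 0], [255, 1, 2, -4.5, 0, 0, 0], [255, 3, 2, -5, 0, 0, 0], [255, 4, 2, -5, 0, 0, 0], [255, 4, 2, -5, 0, 0, 0], [255, 4, 2, -5, 0, 0, 0]]]}}

```text
time: 14.8
ee_pos: [0.5418, -0.1326, 0.2583]
eef_rot: [-0.659, 0.706, -0.178, -0.187]
ft_force: [-0.1, 0.6, -1.1]
width: 0.0004
```

```bash
python3 m4.py 11 y;python3 - <<'E'
from h import *
import pickle
pickle.dump(cam('wrist'),open('i11.pkl','wb'))
im=cv2.imread('pics/wrist11.png');cv2.imwrite('pics/w11c.png',cv2.resize(im[40:290,120:420],None,fx=2.4,fy=2.4,interpolation=cv2.INTER_CUBIC))
E
```

```text
t 14.8 p [ 0.5418 -0.1326  0.2583] q [-0.6591  0.7063 -0.1782 -0.1871] F [-0.1  0.6 -1.1] M [ 0.64 -0.   -0.02] w 0.0004 j [ 0.37  0.24 -0.61  1.64  0.63  1.5  -1.99]
tool err [ 0.0069 -0.0011 -0.0017]
tcp in cradle [np.float64(0.0978), np.float64(-0.0508), np.float64(0.1817)] F [np.float64(-1.1), np.float64(-0.1), np.float64(-0.7)]
```

View pics/w11c.png

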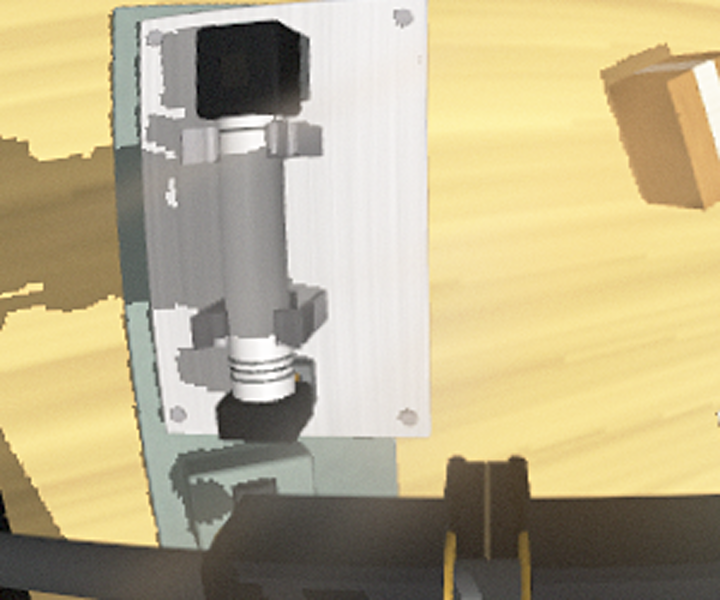

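Run:
```python
import cv2,numpy as np
a=cv2.imread('pics/wrist9.png');b=cv2.imread('pics/wrist11.png')
def crop(im,x,y,w,h,f): return cv2.resize(im[y:y+h,x:x+w],None,fx=f,fy=f,interpolation=cv2.INTER_CUBIC)
cv2.imwrite('pics/d1.png',np.hstack([crop(a,255,30,140,115,2.8),crop(b,170,35,140,115,2.8)]))
cv2.imwrite('pics/d2.png',np.hstack([crop(a,255,160,140,80,2.8),crop(b,180,160,140,80,2.8)]))
```

```text
(no output)
```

View pics/d1.png

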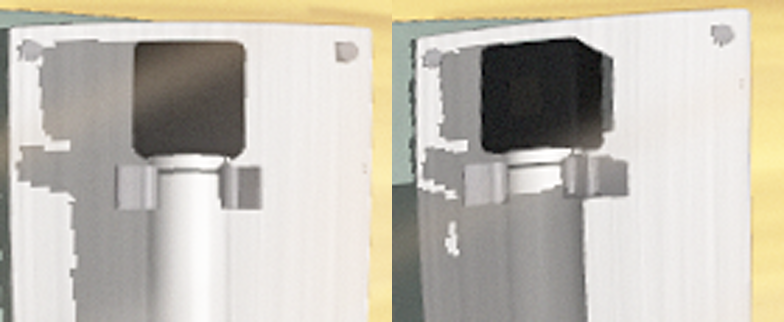

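View pics/d2.png

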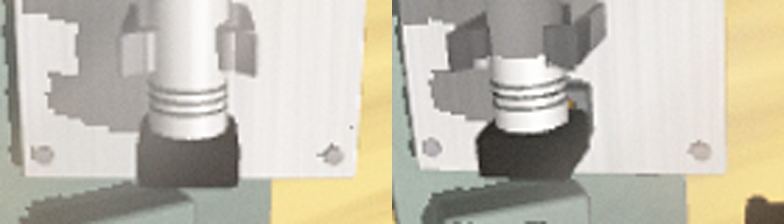

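Run:
```python
from h import *
import pickle
ib=pickle.load(open('i11.pkl','rb'))
pb=np.array([.5418,-.1326,.2583]);s=r.read_state();pb=s['ee_pos'];Rb=R.from_quat(s['eef_rot'])
Rcb=R.from_quat(ib['rotation']);off=Rb.inv().apply(ib['origin']-pb);rel=Rb.inv()*Rcb
Ra=R.from_quat([-.6581,.707,-.1775,-.1884]);pa=np.array([.5492,-.0503,.207])
ia=dict(ib);ia['origin']=pa+Ra.apply(off);ia['rotation']=(Ra*rel).as_quat()
C,cx,cy,cz=cradle()
f1=lambda x,y,X,Y:((x/2.8+255,y/2.8+30),((X-392)/2.8+170,Y/2.8+35))
f2=lambda x,y,X,Y:((x/2.8+255,y/2.8+160),((X-392)/2.8+180,Y/2.8+160))
for n,(a,b) in dict(scHL=f1(32,51,432,58),scHR=f1(347,51,723,34),headLfar=f1(134,43,482,44),headLnear=f1(134,148,482,146),headLmid=f1(133,98,481,95),clipHL=f1(117,187,464,184),clipHR=f1(261,187,628,178),scTL=f2(43,155,431,148),scTR=f2(332,156,700,151),tailL=f2(138,184,479,176)).items():
    o=[];
    for i,u in((ia,a),(ib,b)):
        q,d=ray(i,'wrist',u);o.append((q,d[0]))
    p=tri(o);res=np.linalg.norm(np.cross(p-o[0][0],o[0][1]));q=p-C;print(n,np.round([q@cx,q@cy,q@cz],4),round(res,4))
```

```text
scHL [-0.0593  0.0933  0.0124] 0.0001
scHR [0.0594 0.0938 0.0091] 0.0
headLfar [-0.0178  0.0863  0.0599] 0.0006
headLnear [-0.0179  0.051   0.0602] 0.0001
headLmid [-0.0181  0.0681  0.0599] 0.0008
clipHL [-0.023   0.0383  0.065 ] 0.0001
clipHR [0.0255 0.0385 0.024 ] 0.0007
scTL [-0.0605 -0.0931  0.0101] 0.0001
scTR [ 0.0586 -0.0939  0.0083] 0.0002
tailL [-0.0182 -0.0847  0.0613] 0.0003
```

All measurements agree the torch is seated: head top 49.5 mm plus the screw-head height above the plate, against 54 mm when home. It is level end to end, and 20 N didn't move it. Next is the switch.

```bash
cat > m5.py <<'E'
from h import *
O=np.array([.592,-.140,0]);yw=-.0727;dx=np.array([np.sin(yw),-np.cos(yw),0]);dy=np.array([np.cos(yw),np.sin(yw),0])
D=lambda x,y,z:O+dx*x+dy*y+np.array([0,0,z])
s=st();q=s['ee_pos']-O;print('dock',[round(float(q@v),4) for v in(dx,dy)],'F',[round(float(s['ft_force']@v),2) for v in(dx,dy)])
E
python3 - <<'E'
from m5 import *
for p in((-.10,-.15,.20),(-.10,-.15,.07)): print(D(*p));go(D(*p),Rg(yw))
E
```

```text
t 14.9 p [ 0.5419 -0.1324  0.2581] q [-0.6594  0.706  -0.1781 -0.1872] F [-0.3 -0.2  0.3] M [ 0.62 -0.02  0.02] w 0.0007 j [ 0.37  0.24 -0.61  1.64  0.63  1.5  -1.99]
dock [-0.004, -0.0505] F [0.24, -0.25]
[ 0.44965982 -0.02936875  0.2       ]
shift [-4.499  3.967  0.069] turn [-0.068 -5.988  0.051]
[ 0.44965982 -0.02936875  0.07      ]
shift [-7.094  3.991  4.574] turn [-0.068 -5.988  0.051]
```

{"api": "carry_out", "payload": {"commands": [[[255, -1.5, 1.2, 0, 0, -1.5, 0], [255, -3, 2.5, 0.07, 0, -3.5, 0], [255, -4.5, 4, 0.07, -0.07, -5.5, 0.05], [255, -4.5, 4, 0.07, -0.07, -6, 0.05], [255, -4.5, 4, 0.07, -0.07, -6, 0.05], [255, -4.5, 4, 0.07, -0.07, -6, 0.05]]]}}

```text
time: 15.65
ee_pos: [0.4491, -0.0286, 0.1998]
eef_rot: [-0.681, 0.732, 0.0, -0.0]
ft_force: [-0.0, 0.5, 0.1]
width: 0.0008
```

Run:
```python
from m5 import *
go(D(-.1,-.15,.07),Rg(yw));i=cam('wrist')
for n in('wrist','side'):
    im=r.camera(n);cv2.imwrite(f'pics/{n}12.png',im)
cv2.imwrite(f'pics/s12c.png',cv2.resize(im[110:240,270:400],None,fx=4.6,fy=4.6,interpolation=cv2.INTER_CUBIC))
```

```text
t 15.65 p [ 0.4491 -0.0286  0.1998] q [-6.815e-01  7.318e-01  3.000e-04 -1.000e-04] F [-0.   0.5  0.1] M [ 0.09  0.02 -0.01] w 0.0008 j [ 0.59 -0.01 -0.61  1.9  -0.01  1.25 -1.66]
dock [-0.1007, -0.1506] F [-0.54, -0.08]
shift [ 0.03  -0.027  5.192] turn [0.006 0.004 0.017]
```

View pics/wrist12.png

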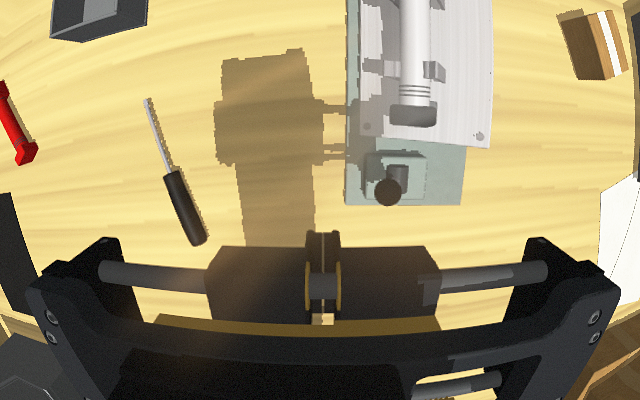

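View pics/s12c.png

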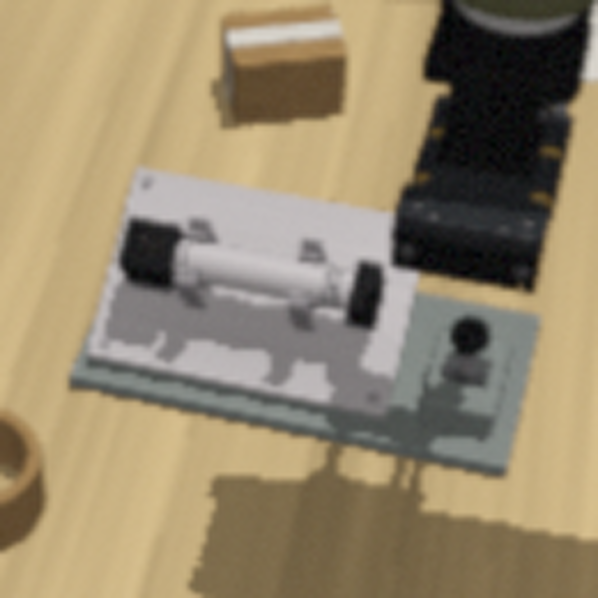

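Run:
```python
from m5 import *
i=cam('wrist')
for uv in((388,191),):
    p=onz(i,'wrist',uv,.088)[0];print(p,[(p-O)@v for v in(dx,dy)])
t=r.camera('side');it=cam('side')
u=(270+468/4.6,110+334/4.6);p=onz(it,'side',u,.088)[0];print(p,[(p-O)@v for v in(dx,dy)])
```

```text
t 15.75 p [ 0.4491 -0.0285  0.1998] q [-6.816e-01  7.317e-01  5.000e-04  1.000e-04] F [-0.5 -0.1 -0.1] M [ 0.04 -0.01  0.03] w 0.0001 j [ 0.59 -0.01 -0.61  1.9  -0.01  1.25 -1.66]
dock [-0.1008, -0.1506] F [0.19, -0.52]
[ 0.44647281 -0.08871205  0.088     ] [np.float64(-0.040581967565658766), np.float64(-0.1488681313376371)]
[ 0.44628102 -0.09162172  0.088     ] [np.float64(-0.037666051934489776), np.float64(-0.14884806803468992)]
```

{"api": "carry_out", "payload": {"commands": [[[255, 0, 0, 2.2, 0, 0, 0], [255, 0, 0, 4.2, 0, 0, 0], [255, 0, 0, 5.2, 0, 0, 0], [255, 0, 0, 5.2, 0, 0, 0], [255, 0.6, 0, 5.2, 0, 0, 0], [255, 1.2, 0, 5.2, 0, 0, 0], [255, 1.6, 0, 5.2, 0, 0, 0], [255, 2, 0, 5.2, 0, 0, 0], [255, 2.4, 0, 5.2, 0, 0, 0], [255, 2.8, 0, 5.2, 0, 0, 0], [255, 2.8, 0, 5.2, 0, 0, 0]]]}}

```text
time: 17.18
ee_pos: [0.4437, -0.0993, 0.0696]
eef_rot: [-0.681, 0.732, 0.001, -0.0]
ft_force: [-0.0, 0.7, -0.4]
width: 0.0008
```

```bash
cat > m6.py <<'E'
from m5 import *
import sys
k=sys.argv[1]
for n in('wrist','side'):
    im=r.camera(n);cv2.imwrite(f'pics/{n}{k}.png',im)
    if n=='wrist':w=im
a=cv2.resize(w[100:300,300:500],(400,400));b=cv2.resize(im[150:230,330:410],(400,400),interpolation=cv2.INTER_CUBIC)
cv2.imwrite(f'pics/m{k}.png',np.hstack([a,b]))
E
python3 m6.py 13
```

```text
t 17.18 p [ 0.4437 -0.0993  0.0696] q [-6.810e-01  7.323e-01  6.000e-04 -1.000e-04] F [-0.   0.7 -0.4] M [0.02 0.01 0.05] w 0.0008 j [ 0.65  0.16 -0.56  2.04  0.1   0.97 -1.6 ]
dock [-0.0299, -0.1508] F [-0.66, -0.08]
```

View pics/m13.png

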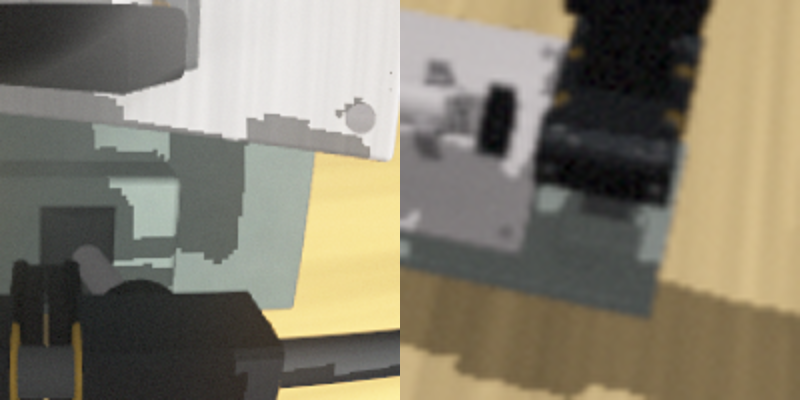

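{"api": "carry_out", "payload": {"commands": [[[255, 0.3, 0, 0, 0, 0, 0], [255, 0.6, 0, 0, 0, 0, 0], [255, 0.6, 0, 0, 0, 0, 0]]]}}

```text
time: 17.65
ee_pos: [0.4426, -0.114, 0.0695]
eef_rot: [-0.681, 0.732, 0.001, -0.0]
ft_force: [-0.3, 0.0, -0.0]
width: 0.0003
```

```bash
python3 - <<'E'
from m5 import *
i=cam('wrist')
p=onz(i,'wrist',(372,257),.09)[0];print([(p-O)@v for v in(dx,dy)])
E
python3 m6.py 14
```

```text
t 17.65 p [ 0.4426 -0.114   0.0695] q [-6.811e-01  7.322e-01  7.000e-04 -1.000e-04] F [-0.3  0.  -0. ] M [0.02 0.04 0.03] w 0.0003 j [ 0.67  0.16 -0.55  2.04  0.1   0.97 -1.57]
dock [-0.0151, -0.1509] F [-0.02, -0.31]
[np.float64(0.010005952104977154), np.float64(-0.14646572046763093)]
t 17.65 p [ 0.4426 -0.114   0.0695] q [-6.811e-01  7.322e-01  7.000e-04 -1.000e-04] F [-0.3  0.  -0. ] M [0.02 0.04 0.03] w 0.0003 j [ 0.67  0.16 -0.55  2.04  0.1   0.97 -1.57]
dock [-0.0151, -0.1509] F [-0.02, -0.31]
```

View pics/m14.png

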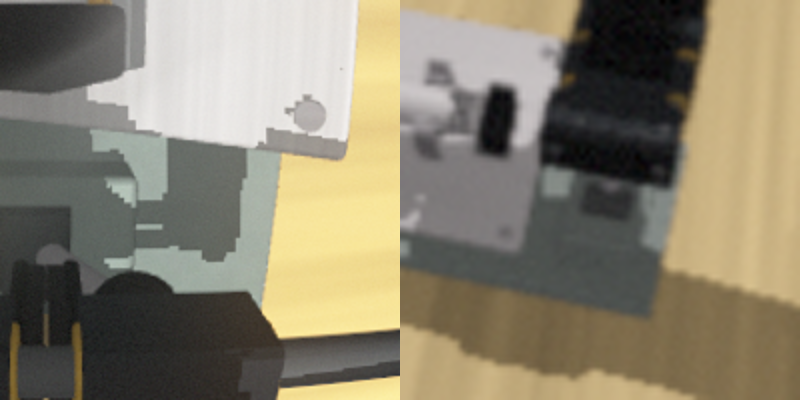

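{"api": "carry_out", "payload": {"commands": [[[255, -0.8, 0, 0, 0, 0, 0], [255, -2, 0, -0.5, 0, 0, 0], [255, -3.4, 0.5, -2.5, 0, 0, 0], [255, -3.4, 0.5, -5, 0, 0, 0], [255, -3.4, 0.5, -5.2, 0, 0, 0], [255, -3.4, 0.5, -5.2, 0, 0, 0]]]}}

```text
time: 18.5
ee_pos: [0.4365, -0.0281, 0.1996]
eef_rot: [-0.681, 0.732, 0.0, -0.0]
ft_force: [0.3, -0.4, -1.3]
width: 0.0007
```

```bash
python3 m6.py 15;python3 - <<'E'
import cv2
im=cv2.imread('pics/side15.png');cv2.imwrite('pics/s15c.png',cv2.resize(im[110:240,270:400],None,fx=4.6,fy=4.6,interpolation=cv2.INTER_CUBIC))
E
```

```text
t 18.5 p [ 0.4365 -0.0281  0.1996] q [-6.813e-01  7.320e-01  2.000e-04 -1.000e-04] F [ 0.3 -0.4 -1.3] M [-0.01  0.03 -0.02] w 0.0007 j [ 0.61 -0.04 -0.62  1.93 -0.03  1.25 -1.65]
dock [-0.1003, -0.1632] F [0.39, 0.3]
```

View pics/wrist15.png

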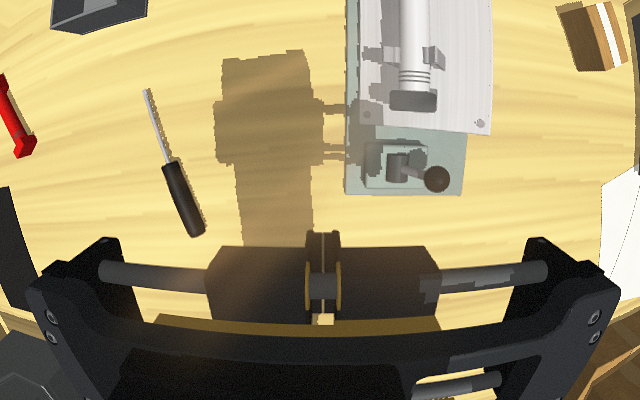

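View pics/s15c.png

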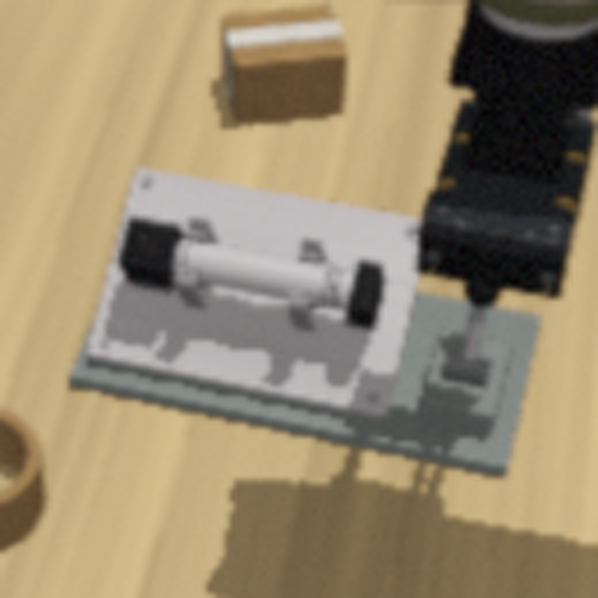

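Run:
```python
from m5 import *
i=cam('wrist')
for z in(.08,.085,.088):
    p=onz(i,'wrist',(436.5,179),z)[0];print([(p-O)@v for v in(dx,dy)])
```

```text
t 18.6 p [ 0.4357 -0.028   0.1984] q [-6.812e-01  7.321e-01  1.500e-03 -7.000e-04] F [-0.  -0.4 -0.3] M [ 0.05  0.03 -0.05] w 0.0006 j [ 0.61 -0.04 -0.62  1.93 -0.03  1.25 -1.65]
dock [-0.1003, -0.164] F [0.35, -0.01]
[np.float64(0.00988180791307886), np.float64(-0.15213596019398054)]
[np.float64(0.007905487340764643), np.float64(-0.1508894869864864)]
[np.float64(0.006719694997376113), np.float64(-0.15014160306198984)]
```

Ball is about 49 mm over, which works out to roughly 0.8 rad. It needs about 10 mm more.

{"api": "carry_out", "payload": {"commands": [[[255, 0, -0.5, 2.2, 0, 0, 0], [255, 0, -0.5, 4.2, 0, 0, 0], [255, 1, -0.5, 5.1, 0, 0, 0], [255, 2.2, -0.5, 5.1, 0, 0, 0], [255, 3, -0.5, 5.1, 0, 0, 0], [255, 3.4, -0.5, 5.1, 0, 0, 0], [255, 3.6, -0.5, 5.1, 0, 0, 0], [255, 3.75, -0.5, 5.1, 0, 0, 0], [255, 3.75, -0.5, 5.1, 0, 0, 0]]]}}

```text
time: 19.73
ee_pos: [0.4406, -0.1168, 0.0697]
eef_rot: [-0.683, 0.731, 0.004, 0.001]
ft_force: [-1.1, 18.0, 0.1]
width: 0.0003
```

```bash
python3 -c "from m5 import *"
```

```text
t 19.73 p [ 0.4406 -0.1168  0.0697] q [-6.829e-01  7.305e-01  4.500e-03  5.000e-04] F [-1.1 18.   0.1] M [4.1  0.14 0.02] w 0.0003 j [ 0.69  0.17 -0.56  2.03  0.1   0.98 -1.55]
dock [-0.0122, -0.1527] F [-17.91, -2.42]
```

{"api": "carry_out", "payload": {"commands": [[[255, -0.8, 0, 0, 0, 0, 0], [255, -2, 0, -0.5, 0, 0, 0], [255, -3.5, 0.5, -2.5, 0, 0, 0], [255, -3.5, 0.5, -5, 0, 0, 0], [255, -3.5, 0.5, -5.2, 0, 0, 0], [255, -3.5, 0.5, -5.2, 0, 0, 0]]]}}

```text
time: 20.48
ee_pos: [0.4347, -0.0293, 0.2002]
eef_rot: [-0.683, 0.73, 0.004, 0.0]
ft_force: [0.2, -0.7, 0.1]
width: 0.0007
```

```bash
python3 m6.py 16;python3 - <<'E'
from m5 import *
im=cv2.imread('pics/wrist16.png')
i=cam('wrist')
c=im[120:220,350:480];cv2.imwrite('pics/w16c.png',np.hstack([cv2.resize(cv2.imread('pics/wrist12.png')[132:232,350:480],None,fx=3,fy=3),cv2.resize(c,None,fx=3,fy=3)]))
g=cv2.cvtColor(im,cv2.COLOR_BGR2GRAY)[140:215,405:475];N,l,S,cc=cv2.connectedComponentsWithStats((g<75).astype(np.uint8));print(S,cc+[405,140])
E
```

```text
t 20.48 p [ 0.4347 -0.0293  0.2002] q [-6.830e-01  7.304e-01  4.300e-03  5.000e-04] F [ 0.2 -0.7  0.1] M [0.03 0.01 0.01] w 0.0007 j [ 0.63 -0.04 -0.63  1.93 -0.03  1.25 -1.63]
dock [-0.099, -0.1649] F [0.68, 0.21]
t 20.57 p [ 0.434  -0.0295  0.199 ] q [-6.828e-01  7.305e-01  5.400e-03 -1.000e-04] F [-1.   0.4 -1.1] M [-0.01  0.04  0.03] w 0.0003 j [ 0.63 -0.04 -0.63  1.93 -0.03  1.25 -1.63]
dock [-0.0987, -0.1657] F [-0.37, -1.02]
[[   0    0   70   75 4851]
 [   1   22    1    1    1]
 [  19   24   26   26  397]
 [  36   43    1    1    1]] [[439.81550196 177.08699237]
 [406.         162.        ]
 [435.72544081 175.95969773]
 [441.         183.        ]]
```

View pics/w16c.png

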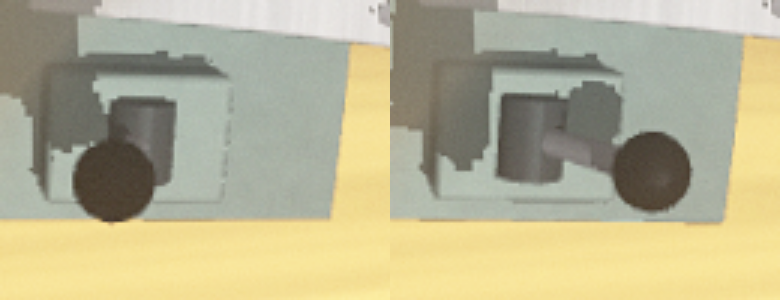

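{"api": "carry_out", "payload": {"commands": [[[255, -2.5, 0, -1, 0, 0, 0], [255, -5, 0, -2, 0, 0, 0], [255, -7.5, 2, -3, 0, 0, 0], [255, -8, 3, -3, 0, 0, 0], [255, -8, 3, -3, 0, 0, 0]]]}}

```text
time: 21.2
ee_pos: [0.371, 0.1774, 0.2757]
eef_rot: [-0.685, 0.729, 0.005, -0.0]
ft_force: [0.3, 0.1, -1.2]
width: 0.0006
```

Run:
```python
from m5 import *
a=r.camera('side');b=r.camera('top')
cv2.imwrite('pics/side17.png',a);cv2.imwrite('pics/top17.png',b)
cv2.imwrite('pics/f17.png',np.hstack([cv2.resize(a[130:220,290:395],(420,360),interpolation=cv2.INTER_CUBIC),cv2.resize(b[180:280,335:415],(320,400),interpolation=cv2.INTER_CUBIC)[:360]]))
```

```text
t 21.2 p [0.371  0.1774 0.2757] q [-6.849e-01  7.286e-01  5.000e-03 -5.000e-04] F [ 0.3  0.1 -1.2] M [-0.03 -0.01 -0.01] w 0.0006 j [ 0.44 -0.19 -0.85  1.85 -0.15  1.42 -2.01]
dock [-0.3005, -0.2435] F [-0.1, 0.34]
```

View pics/f17.png

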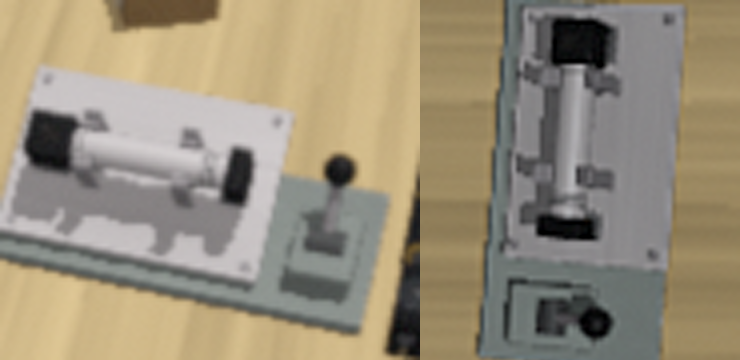

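Run:
```python
from m5 import *
def blob(n,f,x0,y0,x1,y1,near):
    g=cv2.cvtColor(cv2.imread(f),cv2.COLOR_BGR2GRAY)[y0:y1,x0:x1];N,l,S,c=cv2.connectedComponentsWithStats((g<50).astype(np.uint8))
    c=c+[x0,y0];k=1+np.argmin([np.hypot(*(q-near)) if a>8 else 1e9 for q,a in zip(c[1:],S[1:,4])]);return c[k],S[k]
def T(a,b):
    o=[]
    for n,u in(('top',a),('side',b)):
        q,d=ray(cam(n),n,u);o.append((q,d[0]))
    p=tri(o);return p,np.linalg.norm(np.cross(p-o[0][0],o[0][1]))
P=[]
for tag,ta,sa in(('0',(363,258.6),(372,182.7)),('17',(379.2,260.5),(375.2,172.5))):
    a,Sa=blob('top',f'pics/top{tag}.png',350,245,395,275,ta);b,Sb=blob('side',f'pics/side{tag}.png',362,163,390,195,sa)
    p,e=T(a,b);print(tag,a.round(2),b.round(2),Sa[2:],Sb[2:],p.round(4),round(e,4));P.append(p)
d=P[1]-P[0];print('move',d.round(4),(d@dx).round(4),(d@dy).round(4),'angle',2*np.arcsin(np.linalg.norm(d)/.12))
```

```text
t 21.3 p [0.3729 0.1741 0.2751] q [-0.683   0.7304  0.0056 -0.0008] F [ 0.4 -0.6 -0.4] M [ 0.02 -0.   -0.01] w 0.0005 j [ 0.44 -0.18 -0.85  1.85 -0.15  1.42 -2.01]
dock [-0.2974, -0.2414] F [0.53, 0.41]
0 [362.88 258.55] [371.58 182.98] [ 9  8 58] [ 8  7 45] [ 0.4471 -0.0891  0.0889] 0.0005
17 [378.09 260.17] [374.43 172.67] [ 9  9 53] [ 6  6 30] [ 0.4428 -0.1367  0.0871] 0.0001
move [-0.0042 -0.0476 -0.0018] 0.0478 -0.0007 angle 0.8197901567079857
```

```bash
python3 - <<'E'
from m5 import *
i=cam('wrist');s=r.read_state();Rb=R.from_quat(s['eef_rot']);off=Rb.inv().apply(i['origin']-s['ee_pos']);rel=Rb.inv()*R.from_quat(i['rotation'])
def at(p,q):
    Q=R.from_quat(q);j=dict(i);j['origin']=np.array(p)+Q.apply(off);j['rotation']=(Q*rel).as_quat();return j
V={'12':(at([.4491,-.0286,.1998],[-.6815,.7318,.0003,-.0001]),(388,192.3)),'15':(at([.4365,-.0281,.1996],[-.6813,.732,.0002,-.0001]),None),'16':(at([.4347,-.0293,.2002],[-.683,.7304,.0043,.0005]),(437.3,177))}
for k,(f,crop) in {'12':('pics/wrist12.png',(370,172,406,210)),'15':('pics/wrist15.png',(415,160,460,200)),'16':('pics/wrist16.png',(415,155,460,200))}.items():
    im=cv2.imread(f);x0,y0,x1,y1=crop
    g=cv2.resize(cv2.cvtColor(im,cv2.COLOR_BGR2GRAY)[y0:y1,x0:x1],None,fx=6,fy=6,interpolation=cv2.INTER_CUBIC)
    m=(g<100).astype(np.uint8);m=cv2.morphologyEx(m,cv2.MORPH_OPEN,cv2.getStructuringElement(cv2.MORPH_ELLIPSE,(41,41)))
    cs,_=cv2.findContours(m,cv2.RETR_EXTERNAL,cv2.CHAIN_APPROX_NONE);c=max(cs,key=cv2.contourArea);(u,v),rad=cv2.minEnclosingCircle(c);u,v=u/6+x0,v/6+y0
    print(k,round(u,1),round(v,1),'rad',round(rad/6,1))
    for z in(.085,.087,.089):
        for uu in [(u,v)]+([V[k][1]] if V[k][1] else []):
            p=onz(V[k][0],'wrist',uu,z)[0]-O;print('  z',z,np.round([p@dx,p@dy],4),end='')
    print()
# pivot marker: block edges in w16: left/right edges of block top
E
python3 - <<'E'
import cv2
im=cv2.imread('pics/wrist16.png');cv2.imwrite('pics/w16d.png',cv2.resize(im[130:200,350:470],None,fx=6,fy=6,interpolation=cv2.INTER_CUBIC))
E
```

```text
t 21.3 p [0.3729 0.1741 0.2751] q [-0.683   0.7304  0.0056 -0.0008] F [ 0.4 -0.6 -0.4] M [ 0.02 -0.   -0.01] w 0.0005 j [ 0.44 -0.18 -0.85  1.85 -0.15  1.42 -2.01]
dock [-0.2974, -0.2414] F [0.53, 0.41]
12 389.4 188.7 rad 17.4
  z 0.085 [-0.0385 -0.1476]  z 0.085 [-0.0397 -0.1511]  z 0.087 [-0.0389 -0.147 ]  z 0.087 [-0.0401 -0.1505]  z 0.089 [-0.0394 -0.1464]  z 0.089 [-0.0406 -0.1499]
15 436.3 179.1 rad 13.5
  z 0.085 [ 0.0083 -0.1502]  z 0.087 [ 0.0075 -0.1498]  z 0.089 [ 0.0067 -0.1493]
16 436.7 177.2 rad 13.6
  z 0.085 [ 0.009  -0.1501]  z 0.085 [ 0.0096 -0.1499]  z 0.087 [ 0.0082 -0.1496]  z 0.087 [ 0.0088 -0.1494]  z 0.089 [ 0.0074 -0.1491]  z 0.089 [ 0.008  -0.1489]
```

View pics/w16d.png

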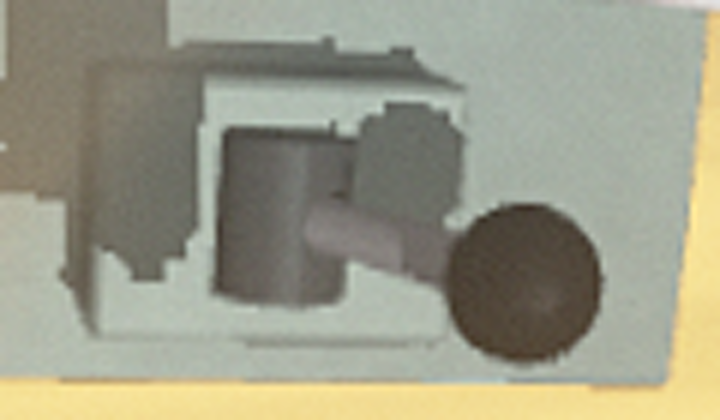

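Run:
```python
from m5 import *
i=cam('wrist');s=r.read_state();Rb=R.from_quat(s['eef_rot']);off=Rb.inv().apply(i['origin']-s['ee_pos']);rel=Rb.inv()*R.from_quat(i['rotation'])
Q=R.from_quat([-.683,.7304,.0043,.0005]);i['origin']=np.array([.4347,-.0293,.2002])+Q.apply(off);i['rotation']=(Q*rel).as_quat()
for n,u,z in(('blkL',(95,300),.037),('blkR',(447,300),.037),('bossL',(217,215),.036),('bossR',(350,215),.036),('bossmid',(283,215),.044),('baseR',(690,200),.012)):
    p=onz(i,'wrist',(350+u[0]/6,130+u[1]/6),z)[0]-O;print(n,np.round([p@dx,p@dy],4))
```

```text
t 21.3 p [0.3729 0.1741 0.2751] q [-0.683   0.7304  0.0056 -0.0008] F [ 0.4 -0.6 -0.4] M [ 0.02 -0.   -0.01] w 0.0005 j [ 0.44 -0.18 -0.85  1.85 -0.15  1.42 -2.01]
dock [-0.2974, -0.2414] F [0.53, 0.41]
blkL [-0.0538 -0.1664]
blkR [ 0.0132 -0.1653]
bossL [-0.0319 -0.1504]
bossR [-0.0068 -0.1498]
bossmid [-0.0215 -0.1485]
baseR [ 0.0742 -0.1493]
```

Camera estimates of the travel (0.83–0.95 rad) straddle the threshold, though the second push hit a hard stop at 18 N. I'll push again with the fingertips at a different height, to confirm that stop was the lever's own.

Run:
```python
from m5 import *
for p in((-.075,-.15,.20),(-.075,-.15,.08)): go(D(*p),Rg(yw))
```

```text
t 21.3 p [0.3729 0.1741 0.2751] q [-0.683   0.7304  0.0056 -0.0008] F [ 0.4 -0.6 -0.4] M [ 0.02 -0.   -0.01] w 0.0005 j [ 0.44 -0.18 -0.85  1.85 -0.15  1.42 -2.01]
dock [-0.2974, -0.2414] F [0.53, 0.41]
shift [ 8.935 -3.633  2.913] turn [0.106 0.073 0.064]
shift [ 8.965 -3.678  7.713] turn [0.106 0.073 0.064]
```

{"api": "carry_out", "payload": {"commands": [[[255, 2.5, -1, 0.8, 0.1, 0.07, 0.06], [255, 5, -2, 1.6, 0.1, 0.07, 0.06], [255, 7, -3.6, 2.5, 0.1, 0.07, 0.06], [255, 8.9, -3.65, 3.5, 0.1, 0.07, 0.06], [255, 8.95, -3.7, 5.8, 0.1, 0.07, 0.06], [255, 8.95, -3.7, 7.7, 0.1, 0.07, 0.06], [255, 8.95, -3.7, 7.7, 0.1, 0.07, 0.06], [255, 8.95, -3.7, 7.7, 0.1, 0.07, 0.06]]]}}

```text
time: 22.3
ee_pos: [0.4491, -0.0542, 0.0814]
eef_rot: [-0.681, 0.732, 0.0, 0.0]
ft_force: [0.4, -0.2, 0.4]
width: 0.0007
```

Run:
```python
from m5 import *
for x in(-.02,-.013,-.005): go(D(x,-.15,.08),Rg(yw))
```

```text
t 22.3 p [ 0.4491 -0.0542  0.0814] q [-6.809e-01  7.324e-01  2.000e-04  2.000e-04] F [ 0.4 -0.2  0.4] M [ 0.09 -0.    0.02] w 0.0007 j [ 0.6   0.14 -0.6   2.04  0.09  0.99 -1.7 ]
dock [-0.0752, -0.1487] F [0.14, 0.38]
shift [2.207 0.051 0.054] turn [ 0.     0.007 -0.002]
shift [2.487 0.051 0.054] turn [ 0.     0.007 -0.002]
shift [2.807 0.051 0.054] turn [ 0.     0.007 -0.002]
```

{"api": "carry_out", "payload": {"commands": [[[255, 1, 0.05, 0.05, 0, 0, 0], [255, 2, 0.05, 0.05, 0, 0, 0], [255, 2.4, 0.05, 0.05, 0, 0, 0], [255, 2.6, 0.05, 0.05, 0, 0, 0], [255, 2.75, 0.05, 0.05, 0, 0, 0], [255, 2.75, 0.05, 0.05, 0, 0, 0]]]}}

```text
time: 23.05
ee_pos: [0.4446, -0.1175, 0.0816]
eef_rot: [-0.682, 0.731, 0.001, 0.003]
ft_force: [-2.2, 17.6, 11.3]
width: 0.0006
```

```bash
python3 m6.py 18
```

```text
t 23.05 p [ 0.4446 -0.1175  0.0816] q [-0.6824  0.7309  0.0013  0.0025] F [-2.2 17.6 11.3] M [ 4.15  0.41 -0.03] w 0.0006 j [ 0.68  0.15 -0.55  2.02  0.09  0.99 -1.55]
dock [-0.0118, -0.1487] F [-17.43, -3.44]
```

View pics/m18.png

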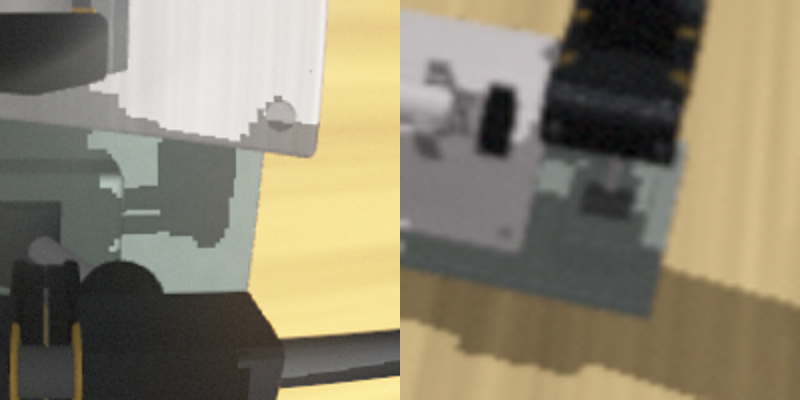

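{"api": "carry_out", "payload": {"commands": [[[255, -0.8, 0, 0, 0, 0, 0], [255, -2, 0, -0.5, 0, 0, 0], [255, -3.5, 0.5, -2.5, 0, 0, 0], [255, -5, 0.5, -5, 0, 0, 0], [255, -7.5, 1, -6, 0, 0, 0], [255, -10, 2, -7, 0, 0, 0], [255, -11, 2, -7, 0, 0, 0], [255, -11, 2, -7, 0, 0, 0], [255, -11, 2, -7, 0, 0, 0]]]}}

```text
time: 24.28
ee_pos: [0.413, 0.1593, 0.2581]
eef_rot: [-0.683, 0.731, 0.001, 0.002]
ft_force: [-0.3, -0.6, 0.5]
width: 0.0005
```

Run:
```python
from m5 import *
a=r.camera('side');b=r.camera('top')
cv2.imwrite('pics/side19.png',a);cv2.imwrite('pics/top19.png',b)
cv2.imwrite('pics/f19.png',np.hstack([cv2.resize(a[130:220,290:395],(420,360),interpolation=cv2.INTER_CUBIC),cv2.resize(b[180:280,335:415],(320,400),interpolation=cv2.INTER_CUBIC)[:360]]))
```

```text
t 24.27 p [0.413  0.1593 0.2581] q [-0.6828  0.7306  0.0009  0.0024] F [-0.3 -0.6  0.5] M [-0.05 -0.04 -0.01] w 0.0005 j [ 0.43 -0.08 -0.84  1.82 -0.06  1.37 -2.03]
dock [-0.2855, -0.2003] F [0.59, -0.21]
```

View pics/f19.png

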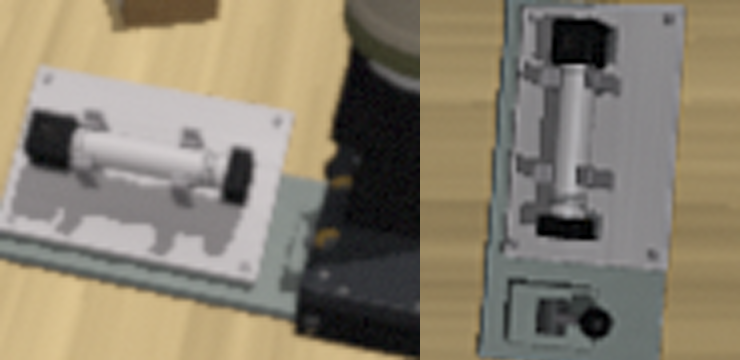

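View pics/top19.png

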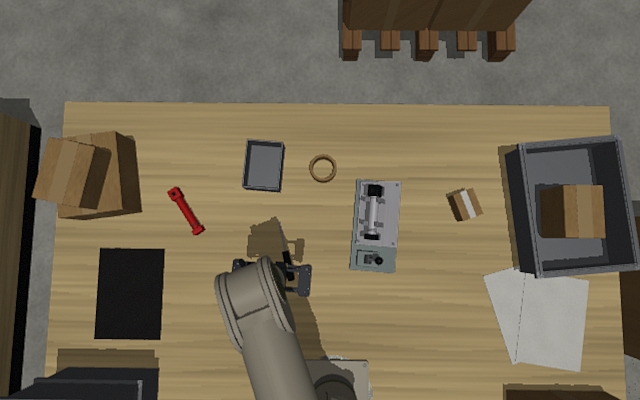

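```bash
python3 -c "
from bench import r
print(r.close_job())"
```

```text
the job is handed in; nothing more can be done
None
```

I put the torch in the dock and threw the switch to its other side, then handed the job in at about 24 s. The hand-in gave no verdict. The switch angle and the torch's exact seating height are the two things I could not measure with certainty.

- **Torch:** I pushed the white torch along the plate's normal into both clips, with the tail cap over the pad. It stopped on something rigid; the highest wrist force I read was 38 N. After I let go, a second push of about 20 N with closed fingers did not move it.
    - **Position:** wrist views show it level and square to the plate, within about 2–3 mm lengthwise.
    - **Height:** two wrist views put the head's top no higher than its home height. Adding up fingertip heights instead gave about 2.5 mm proud, give or take 2 mm, against the 3 mm limit. I could not see the pad directly.
- **Switch:** the first push left the lever short, at about 0.8 rad. Two more pushes, with the fingertips at different heights, both hit a hard stop at about 18 N in the same place, which I take to be the end of the lever's travel.
    - **Angle:** camera estimates ranged from 0.82 to about 0.99 rad, some below the 0.85 rad required. I relied on the hard stop.
- **Bench:** the bin, tape, carton and red look-alike are in the same places in the last top picture. The arm hid the screwdriver in that picture; it was in place in earlier views and nothing came near it. The arm is clear of everything.

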